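# Load the sloping blank carrier and lower its keeper

## Robot

A 7-joint arm with a two-finger parallel gripper is mounted at the origin on a cart in front of the work surface, level with it; the furniture and walls round the work are solid. World frame = base frame: x ahead of the robot, y to its left, z up, the work surface at z = 0. Lengths are in m, angles in rad, forces in N, time in s.
With the tool pointing down it reaches from about 0.425 to 0.875 m from the base axis. Payload 4.7 kg.
Tool frame: the origin (TCP) lies on the centre line of the jaws, within the pads' length; the fingertips stand 19 mm ahead of it and the grasp point (between the pads) is the TCP; x points along the fingers, z is the direction in which the jaws open and shut, and the axes are right-handed (so a half turn about x gives the same grasp; the last joint's range is limited). The gripper opens to 87 mm and grips with 3 to 60 N. Pads are 19 mm wide; open, the fingers measure 117 mm over their backs; the gripper's body (75 mm by 190 mm) begins 51 mm behind the grasp point.
Start: joints at [-1.326, 0.321, -0.07, 1.45, 0.023, 1.371, -0.057], TCP at [0.149, 0.633, 0.242] pointing down, gripper open.
Joint ranges: [-2.86, 2.86], [-0.3, 2.09], [-1.38, 1.24], [0.06, 2.45], [-1.56, 4.7], [0.09, 2.05], [-2.69, 2.69]. Speed limits (rad/s): [2.57, 2.57, 3.14, 3.14, 3.14, 3.14, 3.14].

## Interface

Orientations are given as a rotation vector (axis times angle).
In Python, from bench import get_state, get_image, camera_info, close_job gives the robot as it stands.
- The arm moves only by the tool jog_arm, never from a script. Its argument "targets" is a list of rows, each a list of 7 numbers: the turn, a rotation vector about the tool's x, y, z in degrees, then the shift along the tool's x, y, z in cm, then the finger opening in cm, from 0 to 8.7. In form: [[wx, wy, wz, tx, ty, tz, jaw], ...]. A call has 1 to 10 rows; each row shifts and turns the commanded pose from where the row before left it, along the tool's axes as they then stand; what a row does not reach is not made up. A row lasts 1/8 s, in which the tool goes at most 62.5 mm and 10.7 degrees, less where a joint would pass 70% of its speed; a pose out of reach is approached as far as the arm can. A call is refused whole if a number of a shift passes 6.25 or a number of a turn 10.7, either way. A call with a gripper value outside its range is refused whole. The fingers move at their own pace and stop on an object; "squeeze" is the grip in N (left out, the last holds). Time passes only in rows, so rows that do not move let the fingers close. It gives the time, the measured TCP pose, the force and the opening at its end, in the units of the state.
- get_state(): the state, without advancing time (a new reading comes with each control period).
- get_image(name): name is "scene" or "top" or "wrist"; returns (picture, depth): 384x512x3 uint8, red, green, blue; 384x512 float32, m along the optical axis (not along the pixel's ray), 0 where there is no reading.
- camera_info(name): a dict with "intrinsics" (3x3 intrinsics, pixels), "world_from_camera" (4x4, takes a point from camera to world coordinates); the wrist camera has in their place "mount" (4x4, takes a point from camera to tool coordinates, whose origin is the TCP and whose axes are the tool frame's). Camera axes: x right, y up, looking along -z (the intrinsics and any distortion apply to the point x, -y, -z); pixel columns grow to the right and rows downward; lengths in m; the calibration is good to about 2 mm. The wrist camera is an equidistant fisheye: a pixel r from the principal point sees the ray r / f radians off the axis. A picture is of the moment at which its call begins: read the wrist's pose just before it. camera_info takes no time and is no camera call.
- close_job(): hands the job in, once; it reports no verdict.
The state is a dict: "time": time; "joint_positions": joint angles; "qd": joint speeds; "joint_torque": joint torques, N m; "position": TCP position; "tool_rot": TCP orientation; "ft_force": force on the tool from outside, world axes, zero at the start; "torque": the same for the moment, N m; "grip_width": opening from 0.0 (shut) to 1.0 (fully open).
Only numpy, scipy, OpenCV 4.12 (cv2) and the standard library are available. Lean on these libraries where they do the work, as an engineer would, in place of code of your own. Each camera call takes 0.05 s, during which the arm holds its last target.

## Task

Load the sloping carrier for the drilling job: lay the three square walnut blanks lengthways in its three pockets, one to a pocket, flat on the pocket floor and slid right down against the brass stop at the low end. Then swing the steel keeper bar fully down behind their upper ends so that it locks them in, and let go. Leave the other things on the bench where they are.

Things in the scene. Friction and masses are not known exactly. Their poses are not given: they have to be found in the camera images.
- carrier: Fixed wooden stand of the blank carrier, 215 x 254 mm on the bench, 0.21 m high with the keeper up. Origin: under its centre, on the bench; z up; x level, towards the high end of the sloping board (away from the robot at yaw 0), y to the left.
- tray: Pale board, 210 x 242 mm, sloping 0.56 rad (32 deg), low end to the robot; three pockets, each 46 wide, 114 long up the slope, 12 deep, cork floor, 76 apart. A brass stop strip at the low end stands 25 above the pocket floors. Origin: middle pocket's floor at the stop; x up the slope, y across to the left, z square out of the board.
- pocket_left (a point): The left pocket (tray y = +76 mm): the point where the middle of a blank is when it lies home, 50 mm up the slope from the stop and 16 mm above the pocket floor. Axes as the tray's.
- pocket_middle (a point): The middle pocket (tray y = 0): the point where the middle of a blank is when it lies home, 50 mm up the slope from the stop and 16 mm above the pocket floor. Axes as the tray's.
- pocket_right (a point): The right pocket (tray y = -76 mm): the point where the middle of a blank is when it lies home, 50 mm up the slope from the stop and 16 mm above the pocket floor. Axes as the tray's.
- keeper (a joint): Keeper: round steel bar, 14 mm thick, 236 long, across the board, on two flat arms that pivot at the sides of the high end. 0 = fully down, 5 mm behind the high ends of blanks that touch the stop; grows as it swings up and back, to 2.1 rad. Stiff pivots: it stays where it is left and turns with 1 to 2 N at the bar.
- keeper_bar (a point): Middle of the keeper's bar, on its axis (62 mm from the hinge axis). When down it is at x = 112, z = 24 mm in the tray's frame. Two black rubber rings are on the bar 39 mm either side.
- keeper_hinge (a point): Middle of the keeper's hinge axis, fixed: x = 174, y = 0, z = 24 mm in the tray's frame. The axis runs along the tray's y; the arms point along the tray's -x at 0 and along its +z at 1.57 rad.
- blank_a: One of three like dark walnut blanks, square, 32 x 100 x 32 mm, about 80 g, lying on the bench. Origin: centre of its underside; y along its length, z up.
- blank_a_mid (a point): Centre of blank a, 16 mm above its underside.
- blank_b: One of three like dark walnut blanks, square, 32 x 100 x 32 mm, about 80 g, lying on the bench. Origin: centre of its underside; y along its length, z up.
- blank_b_mid (a point): Centre of blank b, 16 mm above its underside.
- blank_c: One of three like dark walnut blanks, square, 32 x 100 x 32 mm, about 80 g, lying on the bench. Origin: centre of its underside; y along its length, z up.
- blank_c_mid (a point): Centre of blank c, 16 mm above its underside.
- cup: Turned wooden cup, 58 mm across, 75 mm high, standing. Origin: centre of its foot.
- chuck: White and black lathe chuck, 88 mm across, 65 mm high. Origin: centre of its underside.
- burl: Round burl blank, 40 mm across, 62 mm high, standing. Origin: centre of its underside.
- chuck_key: T-shaped chuck key with green grip, 60 x 95 x 15 mm. Origin: centre of its underside.
- pad: Red abrasive pad, 50 x 75 x 18 mm. Origin: centre of its underside.
- bench_brush: Bench brush with wooden handle, 22 x 160 x 33 mm. Origin: centre of its underside.
- tape: Yellow tape measure, 62 x 80 x 32 mm. Origin: centre of its underside.
Mind the look-alikes: they are no part of the job. Leave any orange or turquoise look-alike of the blank_a alone. What is shaped like the blank_c but green is not meant.

How it is judged:
By the outcome, as a careful person would: the job done as asked, in the order asked, and still so for the second after the job is handed in, with the robot touching nothing.
It also fails if it takes over 72 s, if anything falls off the work surface, if the arm or the gripper's body presses on something with over 40 N, if the wrist force passes 120 N, or if a joint passes its speed limit or range.

## Working session

There is one attempt and no reset: what is moved stays moved. The work goes in short steps, Python scripts to look and compute and a tool call to move; the robot and the scene stay as the last step left them, time stands still between calls to the robot, and variables do not carry over. Pictures are saved under pics/ and viewed, and the job is handed in when it is done.

Besides the shell and the picture viewer there is one more tool, called after "Call:" by a JSON object that holds its "api" and its "payload". jog_arm: Moves the arm, as the interface text tells. Its arguments: {"type":"object","properties":{"targets":{"type":"array"},"squeeze":{"type":"number"}},"required":["targets"]}

```bash
mkdir -p pics; ls; python3 - <<'E'
from bench import *
import cv2,numpy as np
np.set_printoptions(precision=4,suppress=True)
print(get_state())
for n in ["scene","top","wrist"]:
    print(n,camera_info(n))
for n in ["scene","top"]:
    p,d=get_image(n); np.save(f"pics/{n}_d0.npy",d); cv2.imwrite(f"pics/{n}0.png",p[:,:,::-1])
E
```

```text
pics
{'time': 0.0, 'joint_positions': array([-1.3259,  0.3219, -0.0701,  1.4517,  0.0226,  1.3708, -0.0569]), 'qd': array([ 0.0007,  0.0003,  0.0001,  0.0007,  0.0002,  0.0002, -0.0009]), 'joint_torque': array([ -0.0004, -49.1266,  -0.404 , -31.2537,  -0.0639,   0.0434,
         0.0002]), 'position': array([0.1486, 0.6323, 0.2404]), 'tool_rot': array([-1.0388,  1.311 ,  1.0367]), 'ft_force': array([ 0.3712, -0.3296, -0.8251]), 'torque': array([0.0274, 0.0023, 0.0568]), 'grip_width': 0.997187427840884}
scene {'intrinsics': array([[400.7462,   0.    , 250.0656],
       [  0.    , 400.7462, 184.7833],
       [  0.    ,   0.    ,   1.    ]]), 'world_from_camera': array([[-0.8314,  0.2951, -0.4708, -0.2641],
       [-0.5554, -0.4651,  0.6894,  1.0736],
       [-0.0155,  0.8347,  0.5506,  1.0567],
       [ 0.    ,  0.    ,  0.    ,  1.    ]])}
top {'intrinsics': array([[440.7262,   0.    , 258.1456],
       [  0.    , 440.7262, 193.9035],
       [  0.    ,   0.    ,   1.    ]]), 'world_from_camera': array([[ 0.4381,  0.8628, -0.2522,  0.1829],
       [-0.8989,  0.4196, -0.1259, -0.2918],
       [-0.0028,  0.2818,  0.9595,  1.5996],
       [ 0.    ,  0.    ,  0.    ,  1.    ]])}
wrist {'intrinsics': array([[297.3186,   0.    , 254.7151],
       [  0.    , 297.3186, 191.7217],
       [  0.    ,   0.    ,   1.    ]]), 'mount': array([[-0.001 ,  0.2876, -0.9578, -0.1427],
       [-0.0003,  0.9578,  0.2876,  0.0788],
       [ 1.    ,  0.0006, -0.0009, -0.0004],
       [ 0.    ,  0.    ,  0.    ,  1.    ]])}
```

View pics/scene0.png

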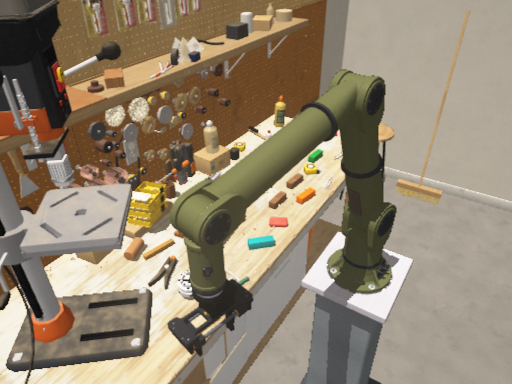

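View pics/top0.png

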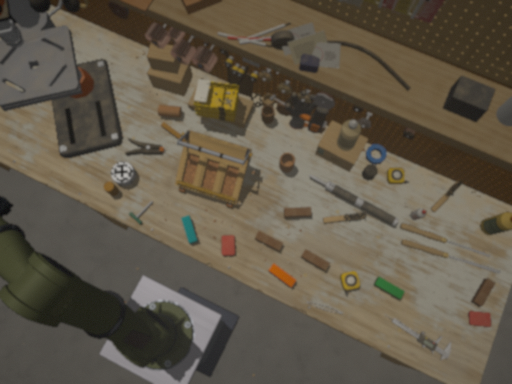

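The scene view has the arm hiding the carrier. In the top view the carrier is at about (213,165). There are brown candidates at (298,213), (269,241), (316,260) and (483,292). I'll enlarge these and measure them.

```bash
cat > h.py <<'E'
from bench import *
import cv2,numpy as np
from scipy.spatial.transform import Rotation as R
np.set_printoptions(precision=4,suppress=True)
def ray(n,u,v):
    c=camera_info(n);K=c["intrinsics"];T=c["world_from_camera"]
    d=np.array([(u-K[0,2])/K[0,0],-(v-K[1,2])/K[1,1],-1.])
    return T[:3,3],T[:3,:3]@d
def onplane(n,u,v,z):
    o,d=ray(n,u,v); return o+d*(z-o[2])/d[2]
def cloud(n,d):
    c=camera_info(n);K=c["intrinsics"];T=c["world_from_camera"]
    v,u=np.mgrid[:d.shape[0],:d.shape[1]]
    P=np.stack([(u-K[0,2])/K[0,0]*d,-(v-K[1,2])/K[1,1]*d,-d],-1)
    return P@T[:3,:3].T+T[:3,3]
def proj(n,p):
    c=camera_info(n);K=c["intrinsics"];T=c["world_from_camera"]
    q=(np.atleast_2d(p)-T[:3,3])@T[:3,:3]
    return np.stack([K[0,2]+K[0,0]*q[:,0]/-q[:,2],K[1,2]-K[1,1]*q[:,1]/-q[:,2]],-1)
E
python3 - <<'E'
from h import *
im=cv2.imread("pics/top0.png");d=np.load("pics/top_d0.npy")
P=cloud("top",d)
for u,v in [(298,213),(269,241),(316,260),(483,292),(282,275),(190,230),(389,288),(170,111)]:
    print((u,v),im[v,u],P[v,u])
# segmentation of brown: above bench height
Z=P[...,2]
for (u,v) in [(298,213),(269,241),(316,260),(483,292)]:
    m=((Z>0.016)&(d>0)).astype(np.uint8)
    n,l=cv2.connectedComponents(m)
    k=l[v,u]
    pts=P[l==k]; 
    print(k,len(pts),pts.mean(0), np.median(pts[:,2]))
    r=cv2.minAreaRect(pts[pts[:,2]>np.median(pts[:,2])-.006][:,:2].astype(np.float32)); print(r)
c=cv2.resize(im[190:310,240:510],None,fx=2.9,fy=2.9,interpolation=cv2.INTER_CUBIC); cv2.imwrite("pics/blanks.png",c)
c=cv2.resize(im[120:215,165:265],None,fx=6,fy=6,interpolation=cv2.INTER_CUBIC); cv2.imwrite("pics/carr.png",c)
E
```

```text
(298, 213) [56 76 98] [ 0.5936 -0.2492  0.0305]
(269, 241) [52 75 98] [ 0.4534 -0.1985  0.0318]
(316, 260) [54 76 99] [ 0.4643 -0.3777  0.0356]
(483, 292) [50 67 87] [ 0.6167 -0.9436  0.0339]
(282, 275) [ 10  85 165] [ 0.3646 -0.2918  0.0305]
(190, 230) [109 113  37] [0.3644 0.076  0.0324]
(389, 288) [ 53 103  49] [ 0.4861 -0.6449  0.0372]
(170, 111) [ 60  88 116] [0.744  0.3685 0.0444]
28 265 [ 0.5983 -0.2449  0.032 ] 0.03259030480871816
((0.5997763276100159, -0.24468377232551575), (0.03273496776819229, 0.09950275719165802), 27.557504653930664)
51 261 [ 0.4565 -0.1961  0.0325] 0.03289177124653797
((0.4576338827610016, -0.19581973552703857), (0.09902632981538773, 0.032938241958618164), 87.72814178466797)
60 275 [ 0.4668 -0.3744  0.0323] 0.03291652398308309
((0.46774670481681824, -0.37453195452690125), (0.09978185594081879, 0.03261523321270943), 84.64423370361328)
77 329 [ 0.6206 -0.9467  0.0315] 0.03212772384946372
((0.6229131817817688, -0.9477710723876953), (0.036659304052591324, 0.10062678903341293), 80.17503356933594)
```

View pics/blanks.png

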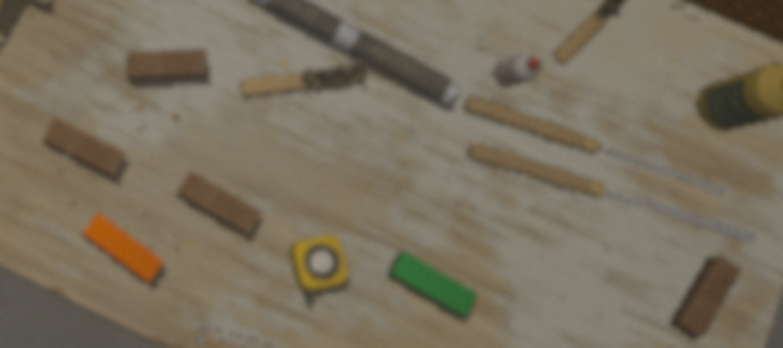

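View pics/carr.png

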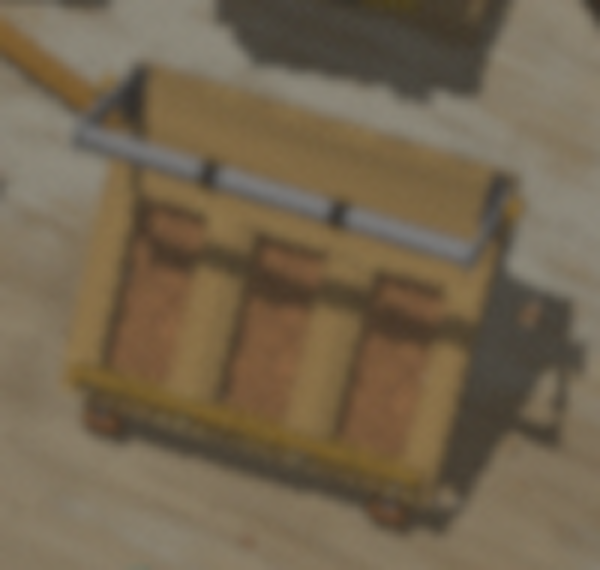

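The brown one at (483,292) is about 1.13 m out, beyond reach, and it measures 37 mm wide. The ones at (298,213), (269,241) and (316,260) each measure 100 x 33 x 33, are walnut coloured and within reach, so they are the three blanks. The orange, turquoise and green ones are look-alikes. Next I'll measure the carrier.

```bash
python3 - <<'E'
from h import *
im=cv2.imread("pics/top0.png");d=np.load("pics/top_d0.npy")
P=cloud("top",d)
# tray board plane: ransac on region
m=np.zeros(d.shape,bool); m[120:215,165:265]=True
m&=(d>0)&(P[...,2]>0.03)&(P[...,2]<0.25)
pts=P[m]; 
rng=np.random.default_rng(0);best=None
for i in range(2000):
    a,b,c=pts[rng.choice(len(pts),3,False)]
    n=np.cross(b-a,c-a);s=np.linalg.norm(n)
    if s<1e-5: continue
    n/=s; n*=np.sign(n[2])
    if not 0.8<n[2]<0.9: continue
    k=(abs((pts-a)@n)<0.003).sum()
    if best is None or k>best[0]: best=(k,n,a)
k,n,a=best
for _ in range(3):
    inl=pts[abs((pts-a)@n)<0.003]; a=inl.mean(0); n=np.linalg.svd(inl-a)[2][2]; n*=np.sign(n[2])
print(k,n,"tilt",np.arccos(n[2]),"yaw from normal",np.degrees(np.arctan2(-n[1],-n[0])),a)
yaw=np.arctan2(-n[1],-n[0]); 
h=np.array([np.cos(yaw),np.sin(yaw),0]); Y=np.array([-h[1],h[0],0]); X=np.cross(Y,n)
dist=(P-a)@n; hist=np.histogram(dist[m],bins=np.arange(-.04,.1,.003)); print(list(zip(np.round(hist[1],3),hist[0])))
L=np.stack([(P-a)@X,(P-a)@Y,dist],-1)
np.save("pics/L.npy",L)
# extents of board inliers and of floors
ii=m&(abs(dist)<.003); print("board x",np.percentile(L[ii][:,0],[1,99]),"y",np.percentile(L[ii][:,1],[1,99]))
fl=(m&(dist<-.008)&(dist>-.017)&(abs(L[...,0])<.12)).astype(np.uint8)
fl=cv2.morphologyEx(fl,cv2.MORPH_OPEN,np.ones((3,3)))
N,l,st,c=cv2.connectedComponentsWithStats(fl)
for j in range(1,N):
    if st[j,4]>20:
        q=L[l==j]; print(st[j],c[j],"x",np.percentile(q[:,0],[3,97]),"y",np.percentile(q[:,1],[3,97]),"z",q[:,2].mean())
        print(cv2.minAreaRect(q[:,:2].astype(np.float32)))
bar=m&(dist>.03); q=L[bar]; print("bar",len(q),q.mean(0),np.percentile(q,[2,98],axis=0)); 
E
```

```text
1275 [-0.5237 -0.0745  0.8486] tilt 0.5574165259996283 yaw from normal 8.092995726680238 [0.6083 0.1033 0.1049]
[(np.float64(-0.04), np.int64(0)), (np.float64(-0.037), np.int64(0)), (np.float64(-0.034), np.int64(1)), (np.float64(-0.031), np.int64(0)), (np.float64(-0.028), np.int64(2)), (np.float64(-0.025), np.int64(14)), (np.float64(-0.022), np.int64(37)), (np.float64(-0.019), np.int64(126)), (np.float64(-0.016), np.int64(306)), (np.float64(-0.013), np.int64(352)), (np.float64(-0.01), np.int64(303)), (np.float64(-0.007), np.int64(303)), (np.float64(-0.004), np.int64(554)), (np.float64(-0.001), np.int64(690)), (np.float64(0.002), np.int64(466)), (np.float64(0.005), np.int64(201)), (np.float64(0.008), np.int64(73)), (np.float64(0.011), np.int64(45)), (np.float64(0.014), np.int64(29)), (np.float64(0.017), np.int64(15)), (np.float64(0.02), np.int64(16)), (np.float64(0.023), np.int64(7)), (np.float64(0.026), np.int64(11)), (np.float64(0.029), np.int64(2)), (np.float64(0.032), np.int64(2)), (np.float64(0.035), np.int64(1)), (np.float64(0.038), np.int64(2)), (np.float64(0.041), np.int64(6))
[... 1126 characters left out ...]
5] x [-0.0469 -0.0258] y [0.01   0.0229] z -0.0119213293894659
((-0.03653189167380333, 0.016251035034656525), (0.02150244638323784, 0.014126449823379517), 7.261813640594482)
[205 177  10   7  48] [208.8958 179.7917] x [-0.0818 -0.0546] y [-0.0165  0.0158] z -0.012035910436487449
((-0.06873209029436111, -0.00014014728367328644), (0.021431557834148407, 0.04053591564297676), 29.978384017944336)
[222 180  13  11  97] [228.2165 185.134 ] x [-0.0835 -0.0467] y [-0.0931 -0.0533] z -0.012343316631320475
((-0.06376908719539642, -0.07272512465715408), (0.03970978409051895, 0.043922822922468185), 8.381231307983398)
bar 328 [ 0.0563 -0.      0.0741] [[ 0.0472 -0.1211  0.0415]
 [ 0.0693  0.1192  0.0835]]
```

```bash
cat >> h.py <<'E'
def pose():
    s=get_state(); return np.array(s["position"]),R.from_rotvec(s["tool_rot"]).as_matrix(),s
def delta(p,Rm,p2,R2):
    """total rotvec deg (tool axes), then shift cm along current tool axes"""
    return np.degrees(R.from_matrix(Rm.T@R2).as_rotvec()), 100*Rm.T@(np.asarray(p2)-p)
def rows(p,Rm,p2,R2,jaw,n=None,hand=True):
    """equal rows: constant tool rotation w/n per row, straight line in world"""
    w=R.from_matrix(Rm.T@R2).as_rotvec(); dp=np.asarray(p2)-p
    k=max(int(np.ceil(np.degrees(np.abs(w)).max()/10.5)),int(np.ceil(np.linalg.norm(dp)/.06)),1)
    if n: k=n
    out=[]
    pc,Rc=p.copy(),Rm.copy()
    for i in range(k):
        Rt=Rm@R.from_rotvec(w*(i+1)/k).as_matrix(); pt=p+dp*(i+1)/k
        ww=np.degrees(R.from_matrix(Rc.T@Rt).as_rotvec()).round(1); t=(100*Rc.T@(pt-pc)).round(2)
        out.append([*ww.tolist(),*t.tolist(),jaw])
        pc=pc+Rc@t/100; Rc=Rc@R.from_rotvec(np.radians(ww)).as_matrix()
    print(k,"rows");print(out); print("end",pc); return pc,Rc
def frame(xd,zd):
    """tool R from finger direction and jaw direction"""
    x=np.array(xd,float);x/=np.linalg.norm(x); z=np.array(zd,float); z-=x*(z@x); z/=np.linalg.norm(z)
    return np.stack([x,np.cross(z,x),z],1)
E
python3 - <<'E'
from h import *
p,Rm,s=pose(); print(Rm)
E
```

```text
[[-0.0003 -0.9735  0.2287]
 [-0.0017  0.2287  0.9735]
 [-1.     -0.0001 -0.0017]]
```

```bash
python3 - <<'E'
from h import *
p,Rm,s=pose()
a=np.radians(98)
R2=frame([0,0,-1],[np.cos(a),np.sin(a),0])
rows(p,Rm,[.54,.09,.37],R2,8.7,n=13)
E
```

```text
13 rows
[[-1.6, -0.0, -0.0, -0.99, -3.89, -3.37, 8.7], [-1.7, -0.0, -0.0, -0.99, -3.78, -3.49, 8.7], [-1.6, -0.0, -0.0, -0.99, -3.69, -3.59, 8.7], [-1.6, -0.0, -0.0, -0.99, -3.58, -3.69, 8.7], [-1.7, -0.0, -0.0, -0.99, -3.48, -3.79, 8.7], [-1.6, -0.0, -0.0, -0.99, -3.36, -3.9, 8.7], [-1.6, -0.1, -0.0, -0.99, -3.26, -3.98, 8.7], [-1.7, 0.0, -0.0, -0.99, -3.14, -4.08, 8.7], [-1.6, 0.0, -0.0, -1.0, -3.02, -4.16, 8.7], [-1.6, 0.0, -0.0, -1.0, -2.9, -4.25, 8.7], [-1.7, 0.0, -0.0, -0.99, -2.78, -4.33, 8.7], [-1.6, 0.0, -0.0, -1.0, -2.65, -4.4, 8.7], [-1.6, 0.0, -0.0, -1.0, -2.53, -4.48, 8.7]]
end [0.54 0.09 0.37]
```

Call:
{"api": "jog_arm", "payload": {"targets": [[-1.6, 0, 0, -1, -3.9, -3.4, 8.7], [-1.7, 0, 0, -1, -3.8, -3.5, 8.7], [-1.6, 0, 0, -1, -3.7, -3.6, 8.7], [-1.6, 0, 0, -1, -3.6, -3.7, 8.7], [-1.7, 0, 0, -1, -3.5, -3.8, 8.7], [-1.6, 0, 0, -1, -3.4, -3.9, 8.7], [-1.6, 0, 0, -1, -3.3, -4, 8.7], [-1.7, 0, 0, -1, -3.1, -4.1, 8.7], [-1.6, 0, 0, -1, -3, -4.2, 8.7], [-1.6, 0, 0, -1, -2.9, -4.2, 8.7]]}}

```text
time: 1.35
position: [0.4512, 0.2127, 0.3417]
tool_rot: [-1.249, 1.183, 1.249]
ft_force: [0.1, 1.7, 0.0]
grip_width: 0.998
```

```bash
python3 - <<'E'
from h import *
p,Rm,s=pose();print(p,s["joint_positions"],s["time"])
a=np.radians(98)
R2=frame([0,0,-1],[np.cos(a),np.sin(a),0])
rows(p,Rm,[.54,.09,.38],R2,8.7)
E
```

```text
[0.4512 0.2127 0.3417] [-0.8252 -0.0442  0.3211  1.6622  0.0138  1.5214  1.1203] 1.35
3 rows
[[-1.6, 0.0, -0.0, -1.28, -2.73, -4.24, 8.7], [-1.6, 0.0, -0.0, -1.28, -2.62, -4.32, 8.7], [-1.7, 0.0, -0.0, -1.28, -2.49, -4.4, 8.7]]
end [0.54 0.09 0.38]
```

Call:
{"api": "jog_arm", "payload": {"targets": [[-1.6, 0, 0, -1.3, -2.7, -4.2, 8.7], [-1.6, 0, 0, -1.3, -2.6, -4.3, 8.7], [-1.7, 0, 0, -1.3, -2.5, -4.4, 8.7], [0, 0, 0, 0, 0, 0, 8.7]]}}

```text
time: 1.85
position: [0.5407, 0.0871, 0.3812]
tool_rot: [-1.307, 1.145, 1.303]
ft_force: [0.4, -0.2, -0.4]
grip_width: 0.997
```

```bash
python3 - <<'E'
from h import *
p,Rm,s=pose();print(p,s["joint_positions"],s["time"])
im,d=get_image("wrist"); np.savez("pics/w1.npz",im=im,d=d,p=p,R=Rm)
cv2.imwrite("pics/w1.png",im[:,:,::-1])
E
```

```text
[0.5407 0.0871 0.3812] [-0.6719  0.065   0.4936  1.4858 -0.0285  1.5971  1.5215] 1.85
```

View pics/w1.png

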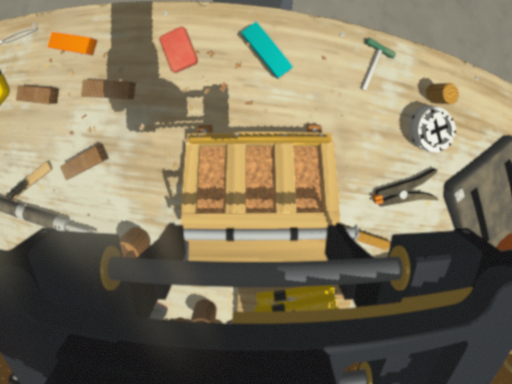

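The wrist view shows the three cork pockets around (211,178), (259,180) and (307,180), the brass strip along row 138, and the bar along row 235 with rings at columns 230 and 295. I'll take the tray frame from this view.

```bash
cat >> h.py <<'E'
def wray(u,v,p,Rm):
    c=camera_info("wrist");K=c["intrinsics"];M=c["mount"]
    u=np.asarray(u,float);v=np.asarray(v,float)
    dx=u-K[0,2];dy=v-K[1,2];r=np.hypot(dx,dy);th=r/K[0,0];r=np.maximum(r,1e-9)
    d=np.stack([np.sin(th)*dx/r,-np.sin(th)*dy/r,-np.cos(th)],-1)
    return p+Rm@M[:3,3], d@(Rm@M[:3,:3]).T
def wplane(u,v,p,Rm,a,n):
    o,d=wray(u,v,p,Rm); t=((a-o)@n)/(d@n); return o+d*t[...,None]
def wcloud(d,p,Rm):
    v,u=np.mgrid[:d.shape[0],:d.shape[1]]
    o,dr=wray(u,v,p,Rm); M=camera_info("wrist")["mount"]; ax=-(Rm@M[:3,2])
    c=dr@ax; return o+dr*(d/c)[...,None]
E
python3 - <<'E'
from h import *
z=np.load("pics/w1.npz");im,d,p,Rm=z["im"],z["d"],z["p"],z["R"]
P=wcloud(d,p,Rm)
m=np.zeros(d.shape,bool);m[140:228,185:336]=True;m&=d>0
pts=P[m]
# board mask: use wood color -> not cork
hsv=cv2.cvtColor(im,cv2.COLOR_RGB2HSV)
for (u,v) in [(211,170),(235,170),(259,170),(259,138),(259,235),(259,222)]: print((u,v),im[v,u],hsv[v,u],P[v,u])
cork=m&(hsv[...,0]<14)&(hsv[...,1]>90)
cork=cv2.morphologyEx(cork.astype(np.uint8),cv2.MORPH_CLOSE,np.ones((5,5)));cork=cv2.morphologyEx(cork,cv2.MORPH_OPEN,np.ones((5,5)))
n_,l,st,c=cv2.connectedComponentsWithStats(cork)
print(st,c)
q=P[(cork>0)&(d>0)]
a=np.median(q,0)
for _ in range(5):
    inl=q[abs((q-a)@(np.linalg.svd(q-a)[2][2] if _==0 else n))<.006]; a=inl.mean(0); n=np.linalg.svd(inl-a)[2][2]; n*=np.sign(n[2])
print("floor plane",n,a,"tilt",np.arccos(n[2]),"yaw",np.degrees(np.arctan2(-n[1],-n[0])),len(inl), "rms",((inl-a)@n).std())
np.savez("pics/cork.npz",cork=cork,n=n,a=a)
vis=im[120:250,170:345,::-1].copy(); vis[cork[120:250,170:345]>0]=vis[cork[120:250,170:345]>0]//2+np.array([120,0,0],np.uint8)
cv2.imwrite("pics/w1c.png",np.vstack([cv2.resize(im[120:250,170:345,::-1],None,fx=4,fy=2.2+0,interpolation=cv2.INTER_CUBIC),cv2.resize(vis,None,fx=4,fy=2.2)]))
E
```

```text
(211, 170) [182 132  84] [ 15 137 182] [0.5736 0.0201 0.0626]
(235, 170) [218 183 110] [ 20 126 218] [0.5657 0.0589 0.0756]
(259, 170) [195 141  90] [ 15 137 195] [0.5639 0.0962 0.062 ]
(259, 138) [208 165  62] [ 21 179 208] [0.5134 0.0895 0.0609]
(259, 235) [194 197 188] [ 40  12 197] [0.6128 0.1011 0.1989]
(259, 222) [221 185 113] [ 20 125 221] [0.6297 0.1045 0.1169]
[[     0      0    512    384 196608]] [[255.5 191.5]]
floor plane [0. 0. 1.] [nan nan nan] tilt 0.0 yaw -180.0 0 rms nan
  return _methods._mean(a, axis=axis, dtype=dtype,
  ret = um.true_divide(
<stdin>:16: RuntimeWarning: Mean of empty slice.
  ret = _var(a, axis=axis, dtype=dtype, out=out, ddof=ddof,
  arrmean = um.true_divide(arrmean, div, out=arrmean,
  ret = ret.dtype.type(ret / rcount)
```

View pics/w1c.png

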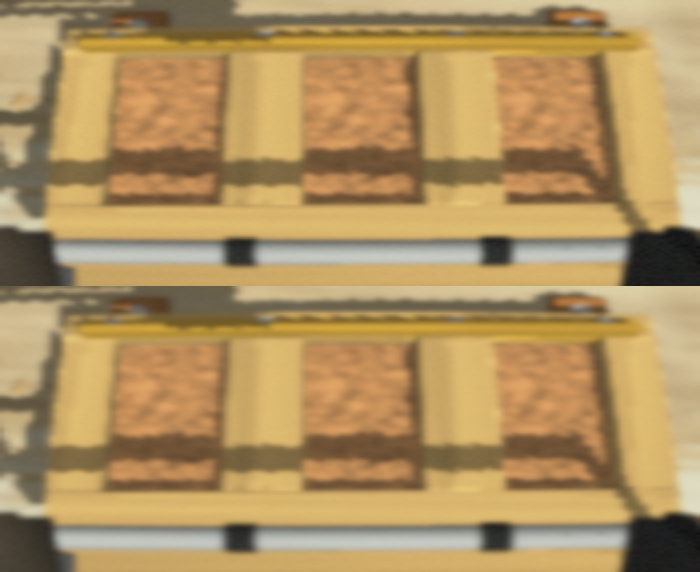

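The crop shows the three pockets, with shadows, bounded by the brass strip above and the bar below. My hue threshold was too tight, so I'll loosen it and fit again.

```bash
python3 - <<'E'
from h import *
z=np.load("pics/w1.npz");im,d,p,Rm=z["im"],z["d"],z["p"],z["R"]
P=wcloud(d,p,Rm)
m=np.zeros(d.shape,bool);m[142:216,185:336]=True
hsv=cv2.cvtColor(im,cv2.COLOR_RGB2HSV)
cork=m&(hsv[...,0]<=17)&(hsv[...,1]>90)
cork=cv2.morphologyEx(cork.astype(np.uint8),cv2.MORPH_CLOSE,np.ones((5,5)));cork=cv2.morphologyEx(cork,cv2.MORPH_OPEN,np.ones((7,7)))
n_,l,st,c=cv2.connectedComponentsWithStats(cork)
print(st,c)
er=cv2.erode(cork,np.ones((7,7)))
q=P[(er>0)&(d>0)]
a=np.median(q,0)
n=np.array([-.524,-.0745,.8486])
for _ in range(5):
    inl=q[abs((q-a)@n)<.008]; a=inl.mean(0); n=np.linalg.svd(inl-a)[2][2]; n*=np.sign(n[2])
print("floor plane",n,a,"tilt",np.arccos(n[2]),"yaw",np.degrees(np.arctan2(-n[1],-n[0])),len(inl), "rms",((inl-a)@n).std())
# use tilt .56, edges on floor plane
def edges(yaw):
    h=np.array([np.cos(yaw),np.sin(yaw),0]);Y=np.array([-h[1],h[0],0])
    nn=-np.sin(.56)*h+np.cos(.56)*np.array([0,0,1]); X=np.cross(Y,nn); return X,Y,nn
yaw=np.arctan2(-n[1],-n[0])
for it in range(3):
    X,Y,nn=edges(yaw)
    C=[];ang=[]
    for j in range(1,n_):
        if st[j,4]<300: continue
        v,u=np.where(l==j); Q=wplane(u,v,p,Rm,a,nn)-a
        q2=np.stack([Q@X,Q@Y],-1)
        # left/right edge fit along x bins
        xs=[];lo=[];hi=[]
        for b in np.arange(-.04,.04,.006):
            k=abs(q2[:,0]-b)<.004
            if k.sum()>10: xs.append(b);lo.append(q2[k,1].min());hi.append(q2[k,1].max())
        f1=np.polyfit(xs,lo,1);f2=np.polyfit(xs,hi,1)
        print(j,"x",np.percentile(q2[:,0],[.5,99.5]),"edges y",f1[1],f2[1],"mid",(f1[1]+f2[1])/2,"w",f2[1]-f1[1],"slopes",f1[0],f2[0])
    # brass strip
    print("yaw",np.degrees(yaw)); break
# brass
br=(hsv[...,0]>18)&(hsv[...,0]<26)&(hsv[...,1]>160)
br[:128]=0;br[150:]=0;br[:,:185]=0;br[:,336:]=0
v,u=np.where(br);print("brass rows",v.min(),v.max())
vb=np.array([v[u==c].mean() for c in range(195,325,5) if (u==c).any()]);ub=np.array([c for c in range(195,325,5) if (u==c).any()])
B=wplane(ub,vb,p,Rm,a+nn*.025,nn);f=np.polyfit((B-a)@Y,(B-a)@X,1);print("brass top line in tray x vs y",f)
vr=np.array([v[u==c].max() for c in ub]);B=wplane(ub,vr+.5,p,Rm,a+nn*.025,nn);f=np.polyfit((B-a)@Y,(B-a)@X,1);print("brass inner edge",f)
# bar
bar=(hsv[...,1]<40)&(hsv[...,2]>120);bar[:226]=0;bar[245:]=0;bar[:,:185]=0;bar[:,327:]=0
v,u=np.where(bar);ub=np.arange(188,325,4);ub=np.array([c for c in ub if (u==c).sum()>4]);vb=np.array([v[u==c].mean() for c in ub])
print("bar",list(zip(ub,vb.round(1))))
bd=P[bar&(d>0)]; L=np.stack([(bd-a)@X,(bd-a)@Y,(bd-a)@nn],-1);print("bar depth local",np.median(L,0),"line",np.polyfit(L[:,1],L[:,0],1))
for t in (.07,.078,.086):
    B=wplane(ub,vb,p,Rm,a+nn*t,nn);print(t,np.polyfit((B-a)@Y,(B-a)@X,1))
E
```

```text
[[     0      0    512    384 191040]
 [   197    146     30     67   1844]
 [   245    146     31     67   1936]
 [   294    146     30     66   1788]] [[255.3862 191.8542]
 [211.6719 179.5304]
 [259.8352 179.4742]
 [308.1644 179.0218]]
floor plane [-0.5273 -0.0734  0.8465] [0.5765 0.0983 0.0703] tilt 0.5614395149121617 yaw 7.920684190724676 3915 rms 0.0008324331974331762
1 x [-0.0577  0.0525] edges y -0.09771121960997944 -0.053886905941944646 mid -0.07579906277596205 w 0.0438243136680348 slopes 0.007194307824164254 0.008661750637650577
2 x [-0.0569  0.0529] edges y -0.021278160482857546 0.023418780066248552 mid 0.0010703097916955027 w 0.0446969405491061 slopes -0.01606637162218532 0.01740714851767509
3 x [-0.057   0.0523] edges y 0.05643348672262099 0.09992661884400436 mid 0.07818005278331268 w 0.04349313212138337 slopes 0.0050369948181954415 0.010049707848218459
yaw 7.920684190724676
brass rows 135 144
brass top line in tray x vs y [ 0.0091 -0.0583]
brass inner edge [ 0.0154 -0.0521]
bar [(np.int64(188), np.float64(234.0)), (np.int64(192), np.float64(234.0)), (np.int64(196), np.fl
[... 450 characters left out ...]
.int64(256), np.float64(234.5)), (np.int64(260), np.float64(234.5)), (np.int64(264), np.float64(235.0)), (np.int64(268), np.float64(234.0)), (np.int64(272), np.float64(234.5)), (np.int64(276), np.float64(234.0)), (np.int64(280), np.float64(234.0)), (np.int64(284), np.float64(234.0)), (np.int64(288), np.float64(234.5)), (np.int64(300), np.float64(233.5)), (np.int64(304), np.float64(233.5)), (np.int64(308), np.float64(233.5)), (np.int64(312), np.float64(233.5)), (np.int64(316), np.float64(233.5)), (np.int64(320), np.float64(233.5)), (np.int64(324), np.float64(234.0))]
bar depth local [ 0.0982 -0.0058  0.0889] line [0.0033 0.0984]
0.07 [0.0025 0.096 ]
0.078 [0.0025 0.097 ]
0.086 [0.0025 0.0979]
```

```bash
cat >> h.py <<'E'
yaw=np.radians(8.1); _h=np.array([np.cos(yaw),np.sin(yaw),0]); TY=np.array([-_h[1],_h[0],0])
TN=-np.sin(.56)*_h+np.cos(.56)*np.array([0,0,1.]); TX=np.cross(TY,TN)
TO=np.array([.5765,.0983,.0703])-TX*.0582+TY*.0012
def tray(x,y,z): return TO+(TX*x+TY*y+TN*z)/1000
def intray(q): q=np.asarray(q)-TO; return 1000*np.stack([q@TX,q@TY,q@TN],-1)
def down(deg): a=np.radians(deg); return frame([0,0,-1],[np.cos(a),np.sin(a),0])
RT=frame(-TN,TY)
E
python3 - <<'E'
from h import *
print(TO,[tray(50,y,35) for y in(76,0,-76)])
z=np.load("pics/w1.npz");im,d,p,Rm=z["im"],z["d"],z["p"],z["R"]
hsv=cv2.cvtColor(im,cv2.COLOR_RGB2HSV)
P=wcloud(d,p,Rm)
m=((P[...,2]>.02)&(d>0)).astype(np.uint8); m[:, 140:]=0
m=cv2.morphologyEx(m,cv2.MORPH_OPEN,np.ones((3,3)))
n_,l,st,c=cv2.connectedComponentsWithStats(m)
for j in range(1,n_):
    if 150<st[j,4]<2500:
        k=(l==j); zt=np.median(P[k][:,2]); q=P[k&(P[...,2]>zt-.008)]
        print(c[j].round(),st[j,4],zt,cv2.minAreaRect(q[:,:2].astype(np.float32)))
cv2.imwrite("pics/w1b.png",cv2.resize(im[60:190,0:150,::-1],None,fx=4,fy=4,interpolation=cv2.INTER_CUBIC))
p,Rm,s=pose()
E
```

```text
[0.5275 0.0925 0.0394] [array([0.5403, 0.1711, 0.0956]), array([0.551 , 0.0959, 0.0956]), array([0.5618, 0.0206, 0.0956])]
[70. 42.] 682 0.030962260873825143 ((0.3645794093608856, -0.2918238639831543), (0.10316872596740723, 0.03199850395321846), 79.34453582763672)
[106.  89.] 857 0.031142583889193498 ((0.4554612934589386, -0.1950337290763855), (0.1006564348936081, 0.031633224338293076), 88.8554458618164)
[34. 94.] 561 0.030855033404675325 ((0.46530967950820923, -0.3737446665763855), (0.10157459229230881, 0.03168727457523346), 85.44116973876953)
[ 82. 162.] 718 0.03097966886675388 ((0.5981417894363403, -0.24495401978492737), (0.033104099333286285, 0.10335025191307068), 28.729963302612305)
```

View pics/w1b.png

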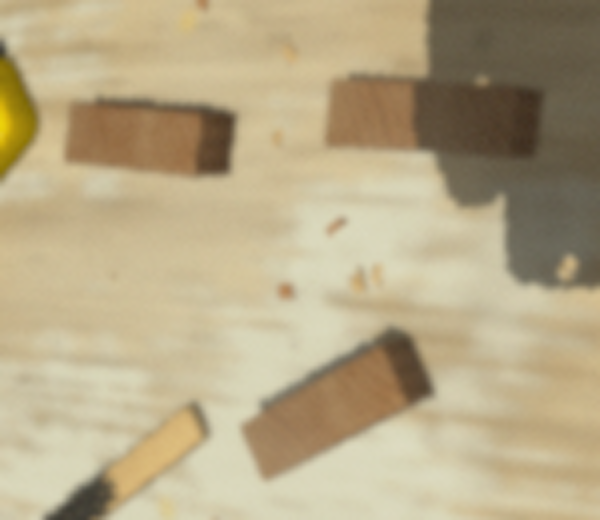

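Both views agree on the blanks to within 2 mm, and the crop shows walnut grain on all three. I'll take A first, at px (84,160).

```bash
python3 - <<'E'
from h import *
p,Rm,s=pose()
p,Rm=rows(p,Rm,[.599,-.245,.13],down(28),6,n=8)
p,Rm=rows(p,Rm,[.599,-.245,.035],down(28),6,n=2)
E
```

```text
8 rows
[[8.7, -0.0, 0.0, 3.13, -0.18, -4.25, 6], [8.7, -0.0, 0.0, 3.13, -0.81, -4.18, 6], [8.7, -0.0, 0.0, 3.14, -1.44, -4.0, 6], [8.8, -0.0, 0.0, 3.13, -2.03, -3.74, 6], [8.7, -0.0, 0.0, 3.13, -2.57, -3.39, 6], [8.7, -0.0, 0.0, 3.13, -3.06, -2.95, 6], [8.7, -0.0, 0.0, 3.13, -3.47, -2.47, 6], [8.7, -0.0, 0.0, 3.14, -3.8, -1.9, 6]]
end [ 0.599 -0.245  0.13 ]
2 rows
[[0.0, -0.0, 0.0, 4.75, -0.0, -0.0, 6], [0.0, -0.0, 0.0, 4.75, -0.0, -0.0, 6]]
end [ 0.599 -0.245  0.035]
```

Call:
{"api": "jog_arm", "payload": {"targets": [[8.7, 0, 0, 3.1, -0.2, -4.2, 6], [8.7, 0, 0, 3.1, -0.8, -4.2, 6], [8.7, 0, 0, 3.1, -1.4, -4, 6], [8.8, 0, 0, 3.1, -2, -3.7, 6], [8.7, 0, 0, 3.1, -2.6, -3.4, 6], [8.7, 0, 0, 3.1, -3.1, -3, 6], [8.7, 0, 0, 3.1, -3.5, -2.5, 6], [8.7, 0, 0, 3.1, -3.8, -1.9, 6], [0, 0, 0, 3, 0, 0, 6], [0, 0, 0, 0, 0, 0, 6]]}}

```text
time: 3.15
position: [0.5979, -0.2403, 0.0991]
tool_rot: [-0.384, 1.541, 0.392]
ft_force: [1.3, 0.9, 1.0]
grip_width: 0.695
```

```bash
python3 - <<'E'
from h import *
p,Rm,s=pose();print(s["joint_positions"],s["ft_force"])
p,Rm=rows(p,Rm,[.599,-.245,.035],down(28.2),6)
im,d=get_image("wrist");p,Rm,s=pose(); np.savez("pics/w2.npz",im=im,d=d,p=p,R=Rm)
cv2.imwrite("pics/w2.png",im[:,:,::-1])
E
```

```text
[-0.2332  0.5049  0.7534  1.6446 -0.3715  1.1483  1.1098] [1.2983 0.9195 0.9613]
2 rows
[[0.1, -0.1, -0.2, 3.2, -0.25, -0.05, 6], [0.0, -0.1, -0.1, 3.21, -0.24, -0.05, 6]]
end [ 0.599 -0.245  0.035]
```

View pics/w2.png

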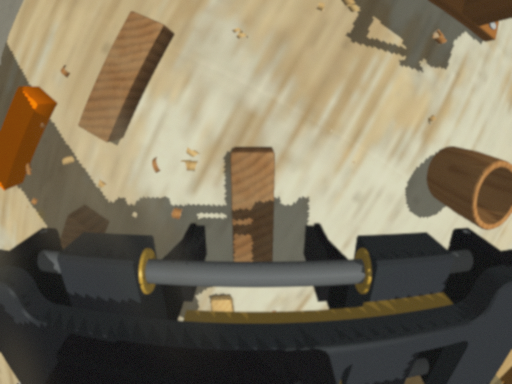

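The blank sits squarely between the fingers (columns 232–275), so I'll descend, grip and lift.

Call:
{"api": "jog_arm", "payload": {"squeeze": 25, "targets": [[0, 0, 0, 3.2, -0.2, -0.1, 6], [0, 0, 0, 3.2, -0.2, -0.1, 6], [0, 0, 0, 0, 0, 0, 2.5], [0, 0, 0, 0, 0, 0, 2.5], [0, 0, 0, 0, 0, 0, 2.5], [0, 0, 0, -6, 0, 0, 2.5], [0, 0, 0, -6, 0, 0, 2.5], [0, 0, 0, -6, 0, 0, 2.5]]}}

```text
time: 4.2
position: [0.5999, -0.2477, 0.2219]
tool_rot: [-0.387, 1.534, 0.386]
ft_force: [0.8, 1.1, 0.3]
grip_width: 0.294
```

```bash
python3 - <<'E'
from h import *
p,Rm,s=pose();print(p,s["joint_positions"],s["grip_width"]*87)
im,d=get_image("wrist");cv2.imwrite("pics/w3.png",im[:,:,::-1])
p,Rm=rows(p,Rm,tray(57,-76,105),RT,2.5)
p,Rm=rows(p,Rm,tray(57,-76,36),RT,2.5)
E
```

```text
[ 0.5999 -0.2477  0.2219] [-0.261   0.407   0.8095  1.5085 -0.2989  1.3518  1.0654] 25.575542003054444
7 rows
[[-9.7, -2.8, -4.0, 0.9, 3.79, 0.92, 2.5], [-9.7, -2.8, -4.0, 0.7, 3.64, 1.5, 2.5], [-9.7, -2.8, -3.9, 0.54, 3.38, 2.07, 2.5], [-9.7, -2.7, -4.0, 0.44, 3.02, 2.59, 2.5], [-9.7, -2.8, -4.0, 0.38, 2.56, 3.05, 2.5], [-9.7, -2.8, -4.0, 0.37, 2.05, 3.42, 2.5], [-9.7, -2.8, -3.9, 0.43, 1.47, 3.7, 2.5]]
end [0.5308 0.0163 0.1586]
2 rows
[[-0.0, 0.0, -0.0, 3.45, -0.0, -0.0, 2.5], [-0.0, 0.0, -0.0, 3.45, -0.01, -0.0, 2.5]]
end [0.5671 0.0214 0.1001]
```

View pics/w3.png

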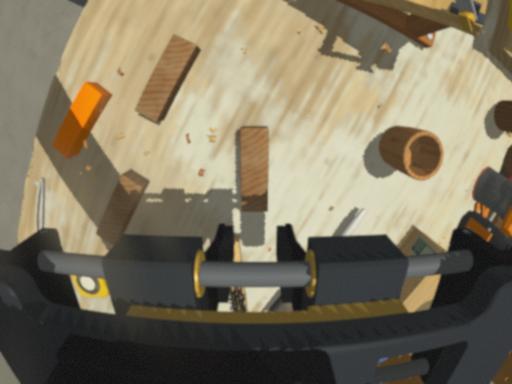

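The lift came up empty: the blank is still on the bench at (253,168). The fingers were probably still closing. I'll re-measure where it lies before trying again.

```bash
python3 - <<'E'
from h import *
p,Rm,s=pose();print(s["time"],s["grip_width"]*87)
im=cv2.imread("pics/w3.png")
pts=np.array([[239,127],[268,127],[267,210],[242,210]],float)
Q=wplane(pts[:,0],pts[:,1],p,Rm,np.array([0,0,.032]),np.array([0,0,1.]))
print(Q, Q.mean(0), "dir",np.degrees(np.arctan2(*(Q[0]-Q[3])[[1,0]])))
# same for image 2
z=np.load("pics/w2.npz");
pts=np.array([[232,148],[273,148]],float);Q=wplane(pts[:,0],pts[:,1],z["p"],z["R"],np.array([0,0,.032]),np.array([0,0,1.]));print("w2 near end",Q)
E
```

```text
4.25 25.317054558128543
[[ 0.565  -0.2119  0.032 ]
 [ 0.5943 -0.1962  0.032 ]
 [ 0.6419 -0.2852  0.032 ]
 [ 0.6149 -0.2996  0.032 ]] [ 0.604  -0.2482  0.032 ] dir 119.5815407930653
w2 near end [[ 0.562  -0.206   0.032 ]
 [ 0.5879 -0.192   0.032 ]]
```

Call:
{"api": "jog_arm", "payload": {"squeeze": 25, "targets": [[0, 0, 0, 3, 0, 0, 5.5], [0, 0, 0, 3, 0, 0, 5.5], [0, 0, 0, 3, 0, 0, 5.5], [0, 0, 0, 3, 0, 0, 5.5], [0, 0, 0, 0, 0, 0, 5.5]]}}

```text
time: 4.88
position: [0.5986, -0.2467, 0.0971]
tool_rot: [-0.386, 1.539, 0.389]
ft_force: [0.5, -0.2, 0.5]
grip_width: 0.624
```

Call:
{"api": "jog_arm", "payload": {"squeeze": 25, "targets": [[0, 0, 0, 3.1, 0, 0, 5.5], [0, 0, 0, 3.1, 0, 0, 5.5], [0, 0, 0, 0, 0, 0, 2.5], [0, 0, 0, 0, 0, 0, 2.5], [0, 0, 0, 0, 0, 0, 2.5], [0, 0, 0, 0, 0, 0, 2.5], [0, 0, 0, 0, 0, 0, 2.5], [0, 0, 0, 0, 0, 0, 2.5], [0, 0, 0, -2, 0, 0, 2.5], [0, 0, 0, -5, 0, 0, 2.5]]}}

```text
time: 6.12
position: [0.5981, -0.2465, 0.1058]
tool_rot: [-0.385, 1.54, 0.389]
ft_force: [0.5, -0.2, -0.9]
grip_width: 0.367
```

```bash
python3 - <<'E'
from h import *
p,Rm,s=pose();print(p,s["joint_positions"],s["grip_width"]*87)
im,d=get_image("wrist");cv2.imwrite("pics/w4.png",im[:,:,::-1])
p,Rm=rows(p,Rm,p+np.array([0,0,.08]),Rm,2.5,n=2)
p,Rm=rows(p,Rm,tray(57,-76,105),RT,2.5,n=8)
E
```

```text
[ 0.5981 -0.2465  0.1058] [-0.2303  0.504   0.763   1.6342 -0.3717  1.1599  1.1166] 31.91374226009334
2 rows
[[0.0, 0.0, 0.0, -4.0, 0.01, -0.01, 2.5], [0.0, 0.0, 0.0, -4.0, 0.02, -0.02, 2.5]]
end [ 0.5981 -0.2464  0.1858]
8 rows
[[-8.5, -2.4, -3.5, 0.35, 3.29, 0.82, 2.5], [-8.5, -2.5, -3.6, 0.19, 3.15, 1.28, 2.5], [-8.5, -2.4, -3.5, 0.07, 2.93, 1.73, 2.5], [-8.4, -2.5, -3.6, -0.02, 2.65, 2.14, 2.5], [-8.5, -2.4, -3.5, -0.07, 2.3, 2.51, 2.5], [-8.5, -2.5, -3.5, -0.09, 1.9, 2.83, 2.5], [-8.5, -2.4, -3.6, -0.06, 1.46, 3.08, 2.5], [-8.5, -2.5, -3.5, -0.01, 0.99, 3.26, 2.5]]
end [0.5308 0.0162 0.1586]
```

View pics/w4.png

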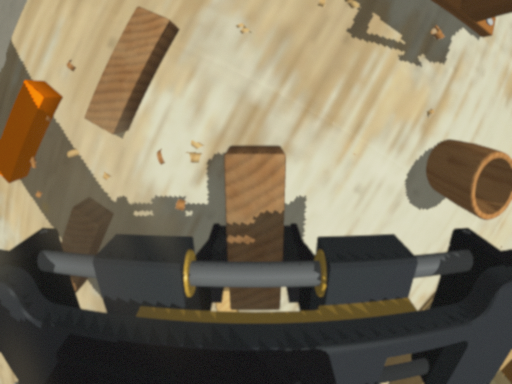

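Blank A is held, with the jaws at 31.9 mm. Next I'll find where its near end is relative to the TCP and carry it to above the right pocket.

```bash
python3 - <<'E'
from h import *
p,Rm,s=pose()
a=p+Rm@np.array([.003,0,0])
Q=wplane(np.array([228.,283]),np.array([148.,148]),p,Rm,a,-Rm[:,0]); print(((Q-p)@Rm)*1000)
E
```

```text
[[  3.      57.5574 -13.1693]
 [  3.      57.5548  14.0328]]
```

Call:
{"api": "jog_arm", "payload": {"targets": [[0, 0, 0, -4.5, 0, 0, 2.5], [0, 0, 0, -4.5, 0, 0, 2.5], [-8.5, -2.4, -3.5, 0.4, 3.3, 0.8, 2.5], [-8.5, -2.5, -3.6, 0.2, 3.2, 1.3, 2.5], [-8.5, -2.4, -3.5, 0.1, 2.9, 1.7, 2.5], [-8.4, -2.5, -3.6, 0, 2.7, 2.1, 2.5], [-8.5, -2.4, -3.5, -0.1, 2.3, 2.5, 2.5], [-8.5, -2.5, -3.5, -0.1, 1.9, 2.8, 2.5], [-8.5, -2.4, -3.6, -0.1, 1.5, 3.1, 2.5], [-8.5, -2.5, -3.5, 0, 1, 3.3, 2.5]]}}

```text
time: 7.42
position: [0.5307, 0.0163, 0.1678]
tool_rot: [-1.498, 0.686, 0.893]
ft_force: [9.0, -6.8, 3.2]
grip_width: 0.367
```

```bash
python3 - <<'E'
from h import *
p,Rm,s=pose();print(intray(p),np.degrees(R.from_matrix(Rm.T@RT).as_rotvec()),s["joint_positions"],s["grip_width"]*87)
im,d=get_image("wrist");cv2.imwrite("pics/w5.png",im[:,:,::-1])
p,Rm=rows(p,Rm,tray(57,-76,60),RT,2.5)
E
```

```text
[ 61.7679 -75.9439 112.8003] [ 0.3402 -0.0297  0.3483] [-0.6161 -0.3019  0.5021  2.3112  0.2303  0.5382  1.4623] 31.92761317772313
1 rows
[[0.3, -0.0, 0.3, 5.28, 0.51, 0.0, 2.5]]
end [0.5545 0.0196 0.1205]
```

View pics/w5.png

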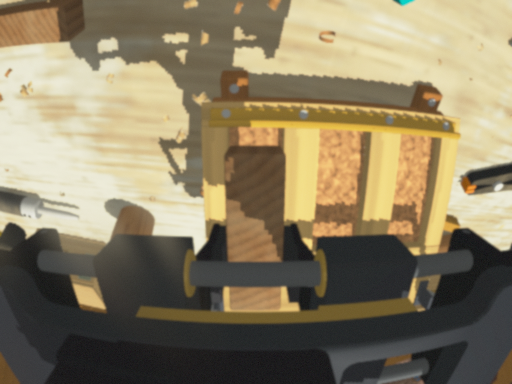

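```bash
python3 - <<'E'
from h import *
p,Rm,s=pose();print(s["ft_force"],s["joint_positions"])
p,Rm=rows(p,Rm,tray(65,-76,60),RT,2.5,n=2)
p,Rm=rows(p,Rm,tray(65,-76,40),RT,2.5)
E
```

```text
[-4.9573  2.7637 -4.082 ] [-0.6156 -0.3007  0.4962  2.3182  0.2281  0.5371  1.4659]
2 rows
[[0.4, 0.1, -0.0, 2.54, -0.41, -0.19, 2.5], [0.4, 0.0, -0.0, 2.54, -0.42, -0.19, 2.5]]
end [0.5612 0.0206 0.1248]
1 rows
[[-0.0, 0.0, -0.0, 2.0, 0.0, -0.0, 2.5]]
end [0.5717 0.0221 0.1078]
```

Call:
{"api": "jog_arm", "payload": {"targets": [[0.3, 0, 0, 2.5, -0.4, -0.1, 2.5], [0.3, 0, 0, 2.5, -0.4, -0.1, 2.5], [0, 0, 0, 1.2, 0, 0, 2.5], [0, 0, 0, 0, 0, 0, 2.5]]}}

```text
time: 7.98
position: [0.5708, 0.0185, 0.1198]
tool_rot: [-1.484, 0.694, 0.886]
ft_force: [-0.2, -0.1, -0.8]
grip_width: 0.361
```

```bash
python3 - <<'E'
from h import *
p,Rm,s=pose();print(intray(p),np.degrees(R.from_matrix(Rm.T@RT).as_rotvec()),s["joint_positions"],s["ft_force"])
im,d=get_image("wrist");cv2.imwrite("pics/w6.png",im[:,:,::-1])
E
```

```text
[ 70.1614 -79.418   50.8769] [-0.5855 -0.1198  0.2219] [-0.7125 -0.1126  0.6439  2.283   0.0583  0.3867  1.6016] [-0.1954 -0.065  -0.8377]
```

View pics/w6.png

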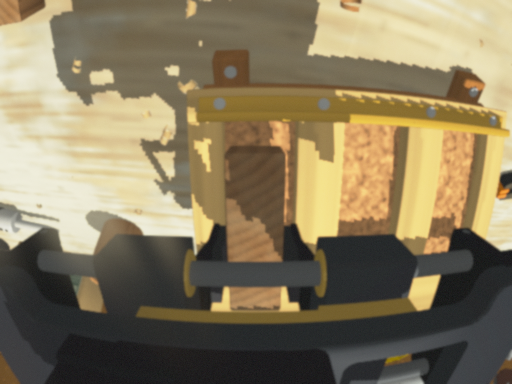

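Call:
{"api": "jog_arm", "payload": {"targets": [[-0.5, 0, 0.2, 0, 0.4, 0.15, 2.5], [0, 0, 0, 0.7, 0, 0, 2.5], [0, 0, 0, 0.5, 0, 0, 2.5], [0, 0, 0, 0, 0, 0, 2.5]]}}

```text
time: 8.52
position: [0.574, 0.021, 0.1076]
tool_rot: [-1.492, 0.692, 0.893]
ft_force: [-0.1, 0.2, -0.0]
grip_width: 0.366
```

```bash
python3 - <<'E'
from h import *
p,Rm,s=pose();print(intray(p),np.degrees(R.from_matrix(Rm.T@RT).as_rotvec()),s["joint_positions"],s["ft_force"],s["ft_force"]@np.stack([TX,TY,TN],1))
im,d=get_image("wrist");cv2.imwrite("pics/w7.png",cv2.resize(im[80:260,190:420,::-1],None,fx=3,fy=3))
E
```

```text
[ 66.683  -77.3846  38.6987] [-0.0323 -0.0887  0.1012] [-0.7312 -0.0774  0.6661  2.2858  0.0063  0.3566  1.6531] [-0.1156  0.2251 -0.0387] [-0.0906  0.2391  0.0112]
```

View pics/w7.png

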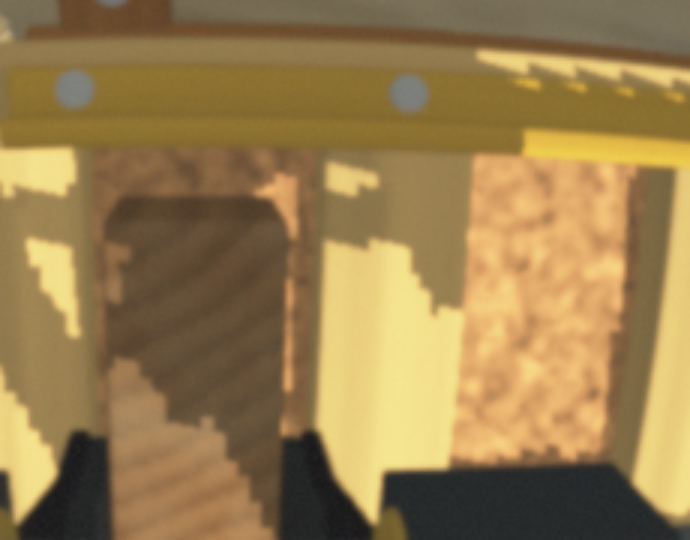

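Blank A is inside the pocket's width (crop columns 107–285 against 80–325). I'll ease it down onto the cork and slide it to the stop.

Call:
{"api": "jog_arm", "payload": {"targets": [[0, 0, 0, 0.2, 0, 0.05, 2.5], [0, 0, 0, 0.1, 0, 0, 2.5], [0, 0, 0, 0, 0, 0, 2.5]]}}

```text
time: 8.95
position: [0.5753, 0.0212, 0.1064]
tool_rot: [-1.49, 0.692, 0.893]
ft_force: [-21.8, -3.5, 25.6]
grip_width: 0.362
```

Call:
{"api": "jog_arm", "payload": {"targets": [[0, 0, 0, 0, 0.3, 0, 2.5], [0, 0, 0, 0, 0.3, 0, 2.5], [0, 0, 0, 0, 0, 0, 2.5]]}}

```text
time: 9.32
position: [0.5739, 0.021, 0.1057]
tool_rot: [-1.493, 0.685, 0.886]
ft_force: [-1.3, -0.1, 11.9]
grip_width: 0.368
```

```bash
cat > st.py <<'E'
from h import *
p,Rm,s=pose();print(s["time"],intray(p),np.degrees(R.from_matrix(Rm.T@RT).as_rotvec()),s["joint_positions"],"f tray",s["ft_force"]@np.stack([TX,TY,TN],1),s["grip_width"]*87)
E
python3 st.py
```

```text
9.325 [ 65.6099 -77.3205  37.1093] [-0.0693 -0.084   0.6012] [-0.7317 -0.0771  0.6675  2.2943  0.0023  0.3391  1.6569] f tray [ 5.2089  0.0553 10.8232] 31.975983389130935
```

Call:
{"api": "jog_arm", "payload": {"targets": [[0, 0, 0, -0.15, 0.2, 0, 2.5], [0, 0, 0, 0, 0.2, 0, 2.5], [0, 0, 0, 0, 0, 0, 2.5]]}}

```text
time: 9.7
position: [0.5656, 0.0202, 0.1005]
tool_rot: [-1.492, 0.693, 0.894]
ft_force: [-0.7, 0.7, 1.2]
grip_width: 0.365
```

```bash
python3 st.py; python3 - <<'E'
from h import *
im,d=get_image("wrist");cv2.imwrite("pics/w8.png",cv2.resize(im[80:260,190:420,::-1],None,fx=3,fy=3))
E
```

```text
9.7 [ 55.7245 -76.9363  37.1566] [-0.0298 -0.0915  0.0395] [-0.7269 -0.085   0.6616  2.3085  0.0191  0.3412  1.6429] f tray [0.097  0.7997 1.3038] 31.734077476856086
```

View pics/w8.png

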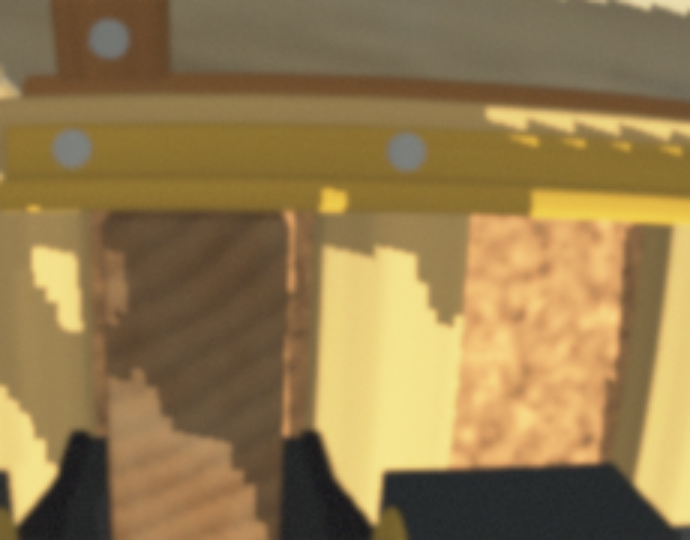

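The low end is almost at the brass (crop row 212). I'll push a little further.

Call:
{"api": "jog_arm", "payload": {"targets": [[0, 0, 0, 0, 0.15, 0, 2.5], [0, 0, 0, 0, 0, 0, 2.5]]}}

```text
time: 10.0
position: [0.5653, 0.0203, 0.1006]
tool_rot: [-1.492, 0.691, 0.892]
ft_force: [2.2, 0.8, 0.9]
grip_width: 0.365
```

```bash
python3 st.py
```

```text
10.0 [ 55.5934 -76.8682  37.381 ] [-0.0143 -0.092   0.1675] [-0.7261 -0.0869  0.6604  2.3106  0.022   0.3384  1.6406] f tray [ 2.3847  0.5176 -0.4467] 31.714819537475083
```

Against the stop: it did not move under a 1.5 mm command and the force built up. Now I'll release and retreat along the normal.

Call:
{"api": "jog_arm", "payload": {"targets": [[0, 0, 0, 0, 0, 0, 4.6], [0, 0, 0, 0, 0, 0, 4.6], [0, 0, 0, -1.5, 0, 0, 5], [0, 0, 0, -3, 0, 0, 5]]}}

```text
time: 10.5
position: [0.5395, 0.0166, 0.1369]
tool_rot: [-1.492, 0.696, 0.896]
ft_force: [0.5, -0.5, 0.2]
grip_width: 0.566
```

```bash
python3 st.py; python3 - <<'E'
from h import *
im,d=get_image("wrist");cv2.imwrite("pics/w9.png",im[:,:,::-1])
p,Rm,s=pose()
p,Rm=rows(p,Rm,p+np.array([.02,-.04,.1]),down(90),5.5,n=4)
p,Rm=rows(p,Rm,[.4565,-.1955,.12],down(-1.7),5.5,n=9)
E
```

```text
10.5 [ 52.7625 -76.8847  81.9864] [ 0.0186 -0.1597 -0.1528] [-0.664  -0.2283  0.5679  2.3236  0.2008  0.4599  1.4837] f tray [ 0.4344 -0.5898 -0.0569] 49.24465638078765
4 rows
[[1.9, 0.6, 8.1, -1.92, -1.64, -1.06, 5.5], [2.0, 0.5, 8.0, -2.13, -1.38, -1.03, 5.5], [1.9, 0.5, 8.1, -2.29, -1.11, -1.01, 5.5], [2.0, 0.6, 8.0, -2.42, -0.81, -1.0, 5.5]]
end [ 0.5603 -0.0236  0.2408]
9 rows
[[10.2, 0.0, 0.0, 1.34, 1.15, -1.91, 5.5], [10.2, 0.0, 0.0, 1.34, 0.8, -2.08, 5.5], [10.2, 0.0, 0.0, 1.35, 0.41, -2.2, 5.5], [10.1, 0.0, 0.0, 1.34, 0.03, -2.23, 5.5], [10.2, 0.0, 0.0, 1.34, -0.38, -2.2, 5.5], [10.2, 0.0, 0.0, 1.34, -0.75, -2.1, 5.5], [10.2, 0.0, 0.0, 1.35, -1.11, -1.93, 5.5], [10.2, 0.0, 0.0, 1.34, -1.44, -1.7, 5.5], [10.2, 0.0, 0.0, 1.34, -1.72, -1.43, 5.5]]
end [ 0.4565 -0.1955  0.12  ]
```

View pics/w9.png

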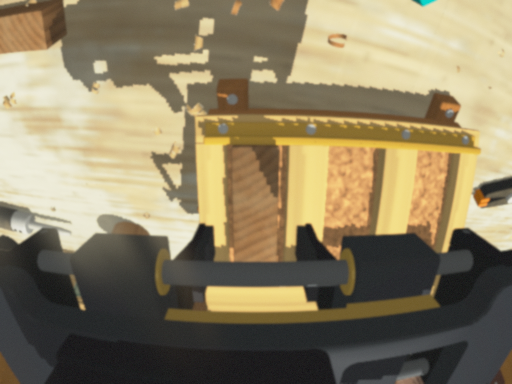

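Blank A lies in the right pocket against the strip (columns 228–283, row 146). On to B.

Call:
{"api": "jog_arm", "payload": {"targets": [[1.9, 0.6, 8.1, -1.9, -1.6, -1.1, 5.5], [2, 0.5, 8, -2.1, -1.4, -1, 5.5], [1.9, 0.5, 8.1, -2.3, -1.1, -1, 5.5], [2, 0.6, 8, -2.4, -0.8, -1, 5.5], [10.2, 0, 0, 1.3, 1.2, -1.9, 5.5], [10.2, 0, 0, 1.3, 0.8, -2.1, 5.5], [10.2, 0, 0, 1.3, 0.4, -2.2, 5.5], [10.1, 0, 0, 1.3, 0, -2.2, 5.5], [10.2, 0, 0, 1.3, -0.4, -2.2, 5.5], [10.2, 0, 0, 1.3, -0.8, -2.1, 5.5]]}}

```text
time: 11.8
position: [0.4916, -0.1388, 0.1588]
tool_rot: [-0.391, 1.537, 0.392]
ft_force: [0.5, -0.3, -0.0]
grip_width: 0.633
```

```bash
python3 - <<'E'
from h import *
p,Rm,s=pose();print(p,s["joint_positions"])
p,Rm=rows(p,Rm,[.4565,-.1955,.11],down(-1.7),5.5)
E
```

```text
[ 0.4916 -0.1388  0.1588] [-0.6264  0.104   0.9045  1.9235 -0.0882  1.157   0.8107]
3 rows
[[10.1, -0.0, -0.0, 1.63, -1.1, -1.93, 5.5], [10.1, -0.1, 0.0, 1.63, -1.42, -1.7, 5.5], [10.1, -0.0, -0.0, 1.62, -1.7, -1.44, 5.5]]
end [ 0.4564 -0.1955  0.11  ]
```

Call:
{"api": "jog_arm", "payload": {"targets": [[10.1, 0, 0, 1.6, -1.1, -1.9, 5.5], [10.1, 0, 0, 1.6, -1.4, -1.7, 5.5], [10.1, 0, 0, 1.6, -1.7, -1.4, 5.5], [0, 0, 0, 0, 0, 0, 5.5]]}}

```text
time: 12.3
position: [0.4561, -0.1958, 0.1106]
tool_rot: [0.019, 1.575, -0.02]
ft_force: [0.5, -0.0, 0.5]
grip_width: 0.629
```

```bash
python3 - <<'E'
from h import *
p,Rm,s=pose();print(p,s["joint_positions"])
im,d=get_image("wrist");cv2.imwrite("pics/w10.png",im[:,:,::-1]);P=wcloud(d,p,Rm)
m=((P[...,2]>.02)&(d>0)).astype(np.uint8); m[240:]=0
m=cv2.morphologyEx(m,cv2.MORPH_OPEN,np.ones((3,3)))
n_,l,st,c=cv2.connectedComponentsWithStats(m)
for j in range(1,n_):
    if 300<st[j,4]<15500:
        k=(l==j); zt=np.median(P[k][:,2]); q=P[k&(P[...,2]>zt-.008)]
        print(c[j].round(),st[j],zt,cv2.minAreaRect(q[:,:2].astype(np.float32)))
p,Rm=rows(p,Rm,[.4565,-.1955,.035],down(-1.7),5.5)
E
```

```text
[ 0.4561 -0.1958  0.1106] [-0.5721  0.1543  0.9971  2.0066 -0.1458  1.0591  0.4666]
[254. 190.] [ 233  143   42   97 3935] 0.03135870593514861 ((0.4554797112941742, -0.18558084964752197), (0.07900312542915344, 0.03210071474313736), 88.55044555664062)
[ 45. 234.] [ 28 228  32  12 304] 0.16774100496777666 ((0.37535199522972107, -0.1593102663755417), (0.00890919379889965, 0.006712997332215309), 1.9772270917892456)
[464. 234.] [451 228  31  12 302] 0.16691113233211702 ((0.538992702960968, -0.16210785508155823), (0.009912841953337193, 0.005553118884563446), 31.50274658203125)
[119. 236.] [ 83 232  77   8 459] 0.1683571391118001 ((0.41145288944244385, -0.15723170340061188), (0.0021503842435777187, 0.02846706099808216), 87.62388610839844)
[399. 236.] [371 232  56   8 359] 0.16805120806927318 ((0.5071099996566772, -0.15977898240089417), (0.0016800772864371538, 0.02187114581465721), 87.65040588378906)
2 rows
[[0.1, -0.1, 0.0, 3.78, 0.02, 0.03, 5.5], [0.2, -0.2, 0.0, 3.78, 0.02, 0.03, 5.5]]
end [ 0.4565 -0.1955  0.035 ]
```

View pics/w10.png

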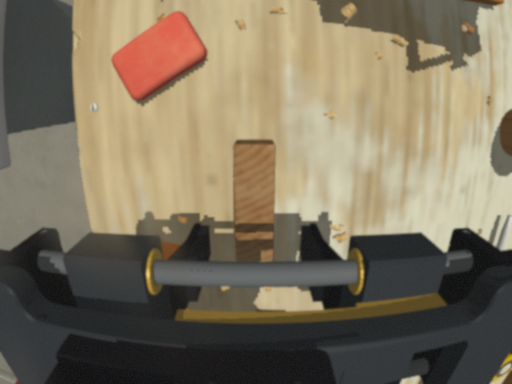

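B (columns 234–274) is centred between the jaws.

Call:
{"api": "jog_arm", "payload": {"squeeze": 25, "targets": [[0.1, -0.1, 0, 3.8, 0, 0, 5.5], [0.1, -0.2, 0, 3.75, 0, 0, 5.5], [0, 0, 0, 0, 0, 0, 2.5], [0, 0, 0, 0, 0, 0, 2.5], [0, 0, 0, 0, 0, 0, 2.5], [0, 0, 0, 0, 0, 0, 2.5], [0, 0, 0, 0, 0, 0, 2.5], [0, 0, 0, -2, 0, 0, 2.5], [0, 0, 0, -6, 0, 0, 2.5], [0, 0, 0, -6, 0, 0, 2.5]]}}

```text
time: 13.6
position: [0.457, -0.1949, 0.1778]
tool_rot: [0.021, 1.568, -0.023]
ft_force: [2.2, 0.1, 1.4]
grip_width: 0.373
```

```bash
python3 - <<'E'
from h import *
p,Rm,s=pose();print(p,s["joint_positions"],s["grip_width"]*87)
im,d=get_image("wrist");cv2.imwrite("pics/w11.png",im[:,:,::-1])
p,Rm=rows(p,Rm,[.55,-.02,.24],down(90),2.5,n=9)
p,Rm=rows(p,Rm,tray(66,0,80),RT,2.5,n=5)
E
```

```text
[ 0.457  -0.1949  0.1778] [-0.6742  0.023   1.0511  1.9386 -0.0218  1.1884  0.357 ] 32.42331581480408
9 rows
[[-10.2, 0.0, 0.0, -0.69, 1.97, 0.98, 2.5], [-10.2, 0.0, 0.0, -0.69, 1.77, 1.31, 2.5], [-10.1, 0.0, 0.1, -0.69, 1.5, 1.61, 2.5], [-10.2, 0.0, -0.0, -0.69, 1.2, 1.84, 2.5], [-10.2, 0.1, 0.0, -0.68, 0.86, 2.03, 2.5], [-10.2, -0.0, 0.0, -0.7, 0.48, 2.15, 2.5], [-10.1, -0.0, 0.0, -0.69, 0.09, 2.2, 2.5], [-10.2, -0.0, 0.1, -0.69, -0.29, 2.18, 2.5], [-10.2, -0.0, -0.0, -0.69, -0.67, 2.1, 2.5]]
end [ 0.55 -0.02  0.24]
5 rows
[[-1.6, -0.5, -6.4, 1.96, 0.18, 2.29, 2.5], [-1.6, -0.4, -6.4, 1.94, 0.34, 2.28, 2.5], [-1.5, -0.5, -6.4, 1.92, 0.49, 2.27, 2.5], [-1.6, -0.4, -6.4, 1.87, 0.64, 2.28, 2.5], [-1.6, -0.5, -6.5, 1.81, 0.78, 2.28, 2.5]]
end [0.5409 0.0944 0.1422]
```

View pics/w11.png

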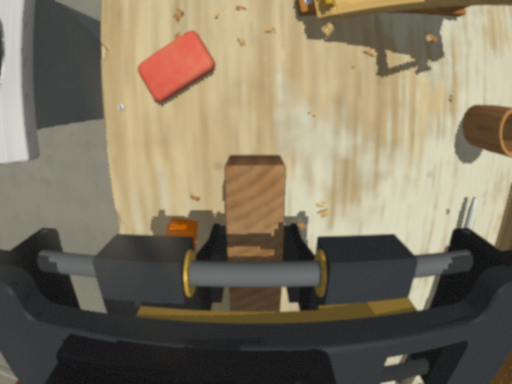

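B is held (32.4 mm). Carrying it to above the middle pocket.

Call:
{"api": "jog_arm", "payload": {"targets": [[-10.2, 0, 0, -0.7, 2, 1, 2.5], [-10.2, 0, 0, -0.7, 1.8, 1.3, 2.5], [-10.1, 0, 0, -0.7, 1.5, 1.6, 2.5], [-10.2, 0, 0, -0.7, 1.2, 1.8, 2.5], [-10.2, 0, 0, -0.7, 0.9, 2, 2.5], [-10.2, 0, 0, -0.7, 0.5, 2.2, 2.5], [-10.1, 0, 0, -0.7, 0.1, 2.2, 2.5], [-10.2, 0, 0, -0.7, -0.3, 2.2, 2.5], [-10.2, 0, 0, -0.7, -0.7, 2.1, 2.5]]}}

```text
time: 14.78
position: [0.5501, -0.0181, 0.24]
tool_rot: [-1.216, 1.203, 1.211]
ft_force: [0.5, 1.4, -0.2]
grip_width: 0.365
```

```bash
python3 - <<'E'
from h import *
p,Rm,s=pose();print(p,s["joint_positions"],s["grip_width"]*87)
p,Rm=rows(p,Rm,tray(61,-.5,75),RT,2.5,n=5)
E
```

```text
[ 0.5501 -0.0181  0.24  ] [-0.7793  0.1264  0.8351  1.7326 -0.0966  1.3206  1.6526] 31.795924362227524
5 rows
[[-1.5, -0.4, -6.4, 2.09, 0.21, 2.24, 2.5], [-1.5, -0.5, -6.3, 2.08, 0.39, 2.23, 2.5], [-1.5, -0.4, -6.4, 2.04, 0.55, 2.22, 2.5], [-1.5, -0.5, -6.3, 1.99, 0.72, 2.23, 2.5], [-1.5, -0.4, -6.4, 1.92, 0.88, 2.23, 2.5]]
end [0.5393 0.0937 0.1353]
```

Call:
{"api": "jog_arm", "payload": {"targets": [[-1.5, -0.4, -6.4, 2.1, 0.2, 2.2, 2.5], [-1.5, -0.5, -6.3, 2.1, 0.4, 2.2, 2.5], [-1.5, -0.4, -6.4, 2, 0.6, 2.2, 2.5], [-1.5, -0.5, -6.3, 2, 0.7, 2.2, 2.5], [-1.5, -0.4, -6.4, 1.9, 0.9, 2.2, 2.5], [0, 0, 0, 0, 0, 0, 2.5]]}}

```text
time: 15.52
position: [0.5347, 0.0919, 0.1307]
tool_rot: [-1.489, 0.701, 0.898]
ft_force: [0.0, 0.3, -0.1]
grip_width: 0.365
```

```bash
python3 st.py; python3 - <<'E'
from h import *
im,d=get_image("wrist");cv2.imwrite("pics/w12.png",im[:,:,::-1])
p,Rm,s=pose()
p,Rm=rows(p,Rm,tray(60,-.5,42),RT,2.5,n=2)
E
```

```text
15.525 [54.4464 -1.6221 73.6769] [-0.0991 -0.1612 -0.402 ] [-0.8548 -0.2065  0.5545  2.3234  0.41    0.4747  1.1134] f tray [ 0.0385  0.3282 -0.1044] 31.723362280564913
2 rows
[[-0.1, -0.1, -0.1, 1.63, -0.09, 0.11, 2.5], [-0.1, -0.1, -0.1, 1.62, -0.09, 0.11, 2.5]]
end [0.5558 0.0961 0.1069]
```

View pics/w12.png

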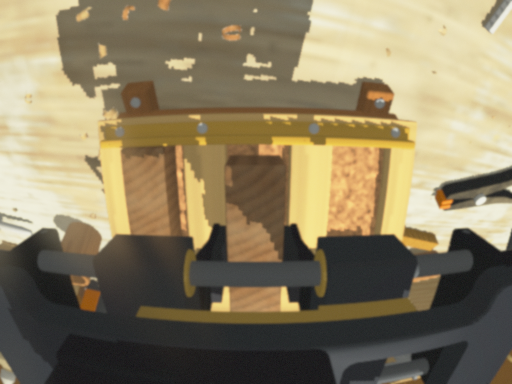

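Call:
{"api": "jog_arm", "payload": {"targets": [[-0.1, -0.1, 0, 1.6, -0.2, 0.1, 2.5], [-0.1, -0.1, 0, 1.6, -0.2, 0.1, 2.5], [0, 0, 0, 0, 0, 0, 2.5]]}}

```text
time: 15.95
position: [0.5614, 0.0955, 0.1113]
tool_rot: [-1.489, 0.694, 0.892]
ft_force: [0.6, 0.6, -0.2]
grip_width: 0.368
```

```bash
python3 - <<'E'
from h import *
im,d=get_image("wrist");cv2.imwrite("pics/w13.png",cv2.resize(im[80:260,140:370,::-1],None,fx=3,fy=3))
E
python3 st.py
```

```text
16.0 [66.9091 -1.6686 43.0902] [-0.1773 -0.0669  0.0866] [-0.8923 -0.1005  0.6255  2.2949  0.3209  0.3855  1.1918] f tray [-0.201   0.0333 -0.9742] 31.703282407540435
```

View pics/w13.png

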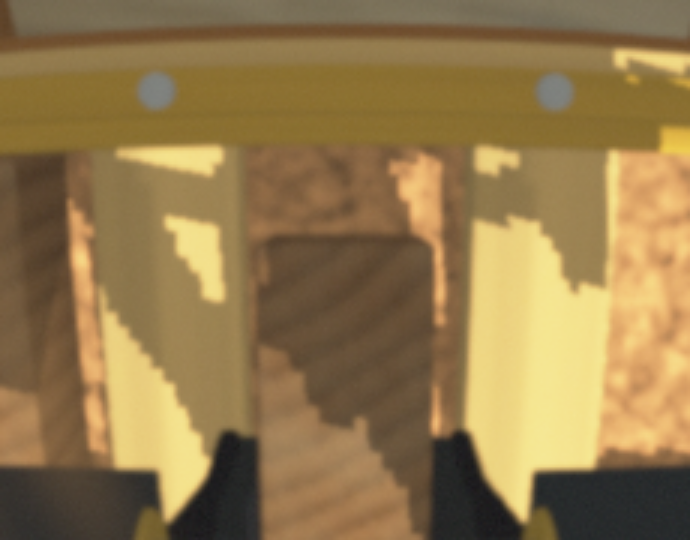

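Call:
{"api": "jog_arm", "payload": {"targets": [[-0.2, 0, 0, 0, 0.6, 0.15, 2.5], [0, 0, 0, 0.45, 0, 0, 2.5], [0, 0, 0, 0, 0, 0, 2.5]]}}

```text
time: 16.38
position: [0.5577, 0.0977, 0.1043]
tool_rot: [-1.493, 0.689, 0.895]
ft_force: [-0.4, -1.1, 4.4]
grip_width: 0.367
```

```bash
python3 st.py
```

```text
16.375 [60.3976  0.814  38.7063] [0.0787 0.0436 0.165 ] [-0.8913 -0.0935  0.6211  2.3085  0.3271  0.3653  1.1834] f tray [ 1.841  -1.0523  4.0629] 31.9673892507801
```

Light contact with the floor (4 N). Sliding down.

Call:
{"api": "jog_arm", "payload": {"targets": [[0, 0, 0, 0, 0.3, 0, 2.5], [0, 0, 0, 0, 0.3, 0, 2.5], [0, 0, 0, 0, 0.2, 0, 2.5], [0, 0, 0, 0, 0, 0, 2.5]]}}

```text
time: 16.88
position: [0.5505, 0.097, 0.0997]
tool_rot: [-1.493, 0.689, 0.895]
ft_force: [-1.2, -0.0, 5.8]
grip_width: 0.366
```

```bash
python3 st.py; python3 - <<'E'
from h import *
im,d=get_image("wrist");cv2.imwrite("pics/w14.png",cv2.resize(im[80:260,140:370,::-1],None,fx=3,fy=3))
E
```

```text
16.875 [51.8293  1.1785 38.6807] [0.0991 0.0675 0.142 ] [-0.8846 -0.1027  0.6103  2.3268  0.3511  0.3577  1.1587] f tray [2.1015 0.1653 5.5807] 31.860659729849665
```

View pics/w14.png

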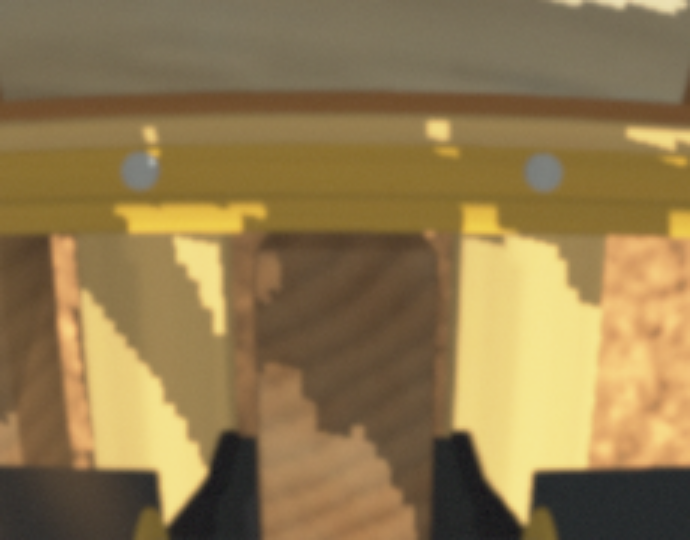

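Close to the stop, so I'll push until it stops.

Call:
{"api": "jog_arm", "payload": {"targets": [[0, 0, 0, 0, 0.15, 0, 2.5], [0, 0, 0, 0, 0, 0, 2.5]]}}

```text
time: 17.18
position: [0.5493, 0.0968, 0.099]
tool_rot: [-1.493, 0.689, 0.895]
ft_force: [-0.8, -0.2, 5.2]
grip_width: 0.365
```

Call:
{"api": "jog_arm", "payload": {"targets": [[0, 0, 0, 0, 0.15, 0, 2.5], [0, 0, 0, 0, 0, 0, 2.5]]}}

```text
time: 17.42
position: [0.5488, 0.0968, 0.0988]
tool_rot: [-1.493, 0.687, 0.894]
ft_force: [1.1, 0.4, 5.0]
grip_width: 0.366
```

```bash
python3 st.py
```

```text
17.425 [49.8595  1.2005 38.8204] [0.0938 0.0825 0.24  ] [-0.8818 -0.106   0.6065  2.3325  0.3601  0.354   1.1497] f tray [3.63   0.234  3.5795] 31.831951186304636
```

Call:
{"api": "jog_arm", "payload": {"targets": [[0, 0, 0, 0, 0.15, 0, 2.5], [0, 0, 0, 0, 0, 0, 2.5]]}}

```text
time: 17.68
position: [0.5486, 0.0967, 0.0989]
tool_rot: [-1.493, 0.685, 0.893]
ft_force: [5.7, -0.7, 4.5]
grip_width: 0.363
```

```bash
python3 st.py
```

```text
17.675 [49.7471  1.1948 39.0177] [0.0844 0.103  0.3744] [-0.8802 -0.1076  0.6048  2.3346  0.3648  0.3514  1.1452] f tray [ 7.0367 -1.4619  0.8599] 31.571829738191585
```

On the stop (7 N, no movement). Releasing, then going for C.

Call:
{"api": "jog_arm", "payload": {"targets": [[0, 0, 0, 0, -0.1, 0, 4.6], [0, 0, 0, 0, 0, 0, 4.6], [0, 0, 0, -1.5, 0, 0, 5], [0, 0, 0, -3, 0, 0, 5]]}}

```text
time: 18.18
position: [0.5209, 0.0919, 0.1326]
tool_rot: [-1.494, 0.697, 0.9]
ft_force: [0.0, 0.4, 0.7]
grip_width: 0.568
```

```bash
python3 st.py; python3 - <<'E'
from h import *
im,d=get_image("wrist");cv2.imwrite("pics/w15.png",im[:,:,::-1])
p,Rm,s=pose()
p,Rm=rows(p,Rm,p+np.array([.02,-.06,.11]),down(88),5.5,n=4)
p,Rm=rows(p,Rm,[.4665,-.374,.12],down(-5),5.5,n=10)
E
```

```text
18.175 [43.8689  0.2712 82.5683] [ 0.1749 -0.1357 -0.321 ] [-0.8542 -0.2492  0.5353  2.3492  0.4544  0.495   1.0715] f tray [0.4023 0.3971 0.5261] 49.39824974895816
4 rows
[[2.5, 0.7, 8.0, -2.18, -1.7, -1.56, 5.5], [2.5, 0.7, 8.0, -2.38, -1.44, -1.51, 5.5], [2.4, 0.7, 8.0, -2.55, -1.17, -1.49, 5.5], [2.5, 0.7, 8.0, -2.67, -0.87, -1.48, 5.5]]
end [0.5416 0.0324 0.2464]
10 rows
[[9.3, -0.0, -0.0, 1.26, 0.61, -4.09, 5.5], [9.3, -0.0, -0.0, 1.27, -0.06, -4.13, 5.5], [9.3, -0.0, -0.0, 1.26, -0.73, -4.07, 5.5], [9.3, -0.0, -0.0, 1.27, -1.37, -3.89, 5.5], [9.3, -0.0, -0.0, 1.26, -1.99, -3.63, 5.5], [9.3, -0.0, -0.0, 1.27, -2.54, -3.25, 5.5], [9.3, -0.0, -0.0, 1.26, -3.04, -2.8, 5.5], [9.3, -0.0, -0.0, 1.26, -3.45, -2.28, 5.5], [9.3, -0.0, -0.0, 1.27, -3.78, -1.68, 5.5], [9.3, -0.0, -0.0, 1.26, -3.99, -1.06, 5.5]]
end [ 0.4665 -0.374   0.12  ]
```

View pics/w15.png

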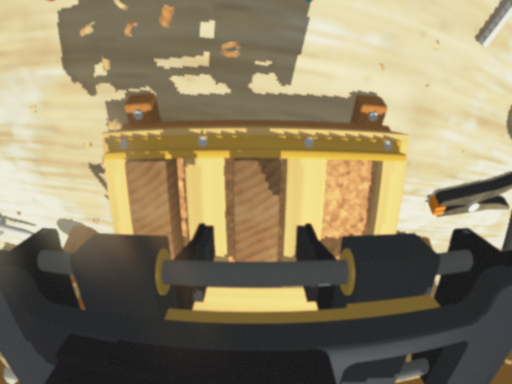

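Both blanks lie against the strip (row 158). On to C.

Call:
{"api": "jog_arm", "payload": {"targets": [[2.5, 0.7, 8, -2.2, -1.7, -1.6, 5.5], [2.5, 0.7, 8, -2.4, -1.4, -1.5, 5.5], [2.4, 0.7, 8, -2.6, -1.2, -1.5, 5.5], [2.5, 0.7, 8, -2.7, -0.9, -1.5, 5.5], [9.3, 0, 0, 1.3, 0.6, -4.1, 5.5], [9.3, 0, 0, 1.3, -0.1, -4.1, 5.5], [9.3, 0, 0, 1.3, -0.7, -4.1, 5.5], [9.3, 0, 0, 1.3, -1.4, -3.9, 5.5], [9.3, 0, 0, 1.3, -2, -3.6, 5.5], [9.3, 0, 0, 1.3, -2.5, -3.3, 5.5]]}}

```text
time: 19.48
position: [0.497, -0.2126, 0.1666]
tool_rot: [-0.436, 1.528, 0.438]
ft_force: [1.0, 0.4, 0.1]
grip_width: 0.627
```

```bash
python3 - <<'E'
from h import *
p,Rm,s=pose();print(p,s["joint_positions"])
p,Rm=rows(p,Rm,[.4665,-.374,.11],down(-5),5.5)
E
```

```text
[ 0.497  -0.2126  0.1666] [-0.6207  0.2415  1.111   1.85   -0.2323  1.1938  1.1236]
4 rows
[[9.2, -0.0, -0.0, 1.42, -3.02, -2.78, 5.5], [9.3, -0.0, -0.0, 1.41, -3.43, -2.26, 5.5], [9.2, -0.1, -0.0, 1.42, -3.75, -1.68, 5.5], [9.3, 0.0, -0.0, 1.41, -3.97, -1.06, 5.5]]
end [ 0.4665 -0.374   0.11  ]
```

Call:
{"api": "jog_arm", "payload": {"targets": [[9.2, 0, 0, 1.4, -3, -2.8, 5.5], [9.3, 0, 0, 1.4, -3.4, -2.3, 5.5]]}}

```text
time: 19.73
position: [0.4816, -0.293, 0.1385]
tool_rot: [-0.184, 1.565, 0.185]
ft_force: [1.1, 0.5, 0.0]
grip_width: 0.632
```

```bash
python3 - <<'E'
from h import *
p,Rm,s=pose();print(p,s["joint_positions"])
p,Rm=rows(p,Rm,[.4665,-.374,.11],down(-5),5.5,n=3)
E
```

```text
[ 0.4816 -0.293   0.1385] [-0.437   0.3831  1.1323  1.8256 -0.3749  1.1746  1.0521]
3 rows
[[6.2, -0.0, -0.0, 0.95, -2.51, -1.12, 5.5], [6.1, -0.1, -0.0, 0.95, -2.61, -0.84, 5.5], [6.2, 0.0, -0.0, 0.95, -2.69, -0.56, 5.5]]
end [ 0.4665 -0.374   0.11  ]
```

Call:
{"api": "jog_arm", "payload": {"targets": [[6.2, 0, 0, 0.9, -2.5, -1.1, 5.5], [6.1, 0, 0, 0.9, -2.6, -0.8, 5.5], [6.2, 0, 0, 0.9, -2.7, -0.6, 5.5], [0, 0, 0, 0, 0, 0, 5.5]]}}

```text
time: 20.23
position: [0.4653, -0.375, 0.1114]
tool_rot: [0.068, 1.574, -0.069]
ft_force: [1.3, 0.0, -0.1]
grip_width: 0.633
```

```bash
python3 - <<'E'
from h import *
p,Rm,s=pose();print(p,s["joint_positions"])
im,d=get_image("wrist");cv2.imwrite("pics/w16.png",im[:,:,::-1]);P=wcloud(d,p,Rm)
m=((P[...,2]>.02)&(d>0)).astype(np.uint8); m[238:]=0;m[:,:190]=0;m[:,320:]=0
m=cv2.morphologyEx(m,cv2.MORPH_OPEN,np.ones((3,3)))
n_,l,st,c=cv2.connectedComponentsWithStats(m)
for j in range(1,n_):
    if 800<st[j,4]<15500:
        k=(l==j); zt=np.median(P[k][:,2]); q=P[k&(P[...,2]>zt-.008)]
        print(c[j].round(),st[j],zt,cv2.minAreaRect(q[:,:2].astype(np.float32)), ((q-p)@Rm)[:,1].max(), np.percentile(((q-p)@Rm)[:,2],[1,99]))
p,Rm=rows(p,Rm,[.4665,-.374,.035],down(-5),5.5)
E
```

```text
[ 0.4653 -0.375   0.1114] [-0.2387  0.5327  1.1256  1.7669 -0.5149  1.1799  0.9528]
[255. 189.] [ 234  142   43   96 3886] 0.03132023547636685 ((0.4665309488773346, -0.3638380765914917), (0.078309565782547, 0.03228779509663582), 85.2838363647461) 0.05042913119132132 [-0.0151  0.0162]
2 rows
[[0.0, -0.1, 0.0, 3.82, 0.06, 0.07, 5.5], [0.0, -0.1, 0.1, 3.82, 0.05, 0.07, 5.5]]
end [ 0.4665 -0.374   0.035 ]
```

View pics/w16.png

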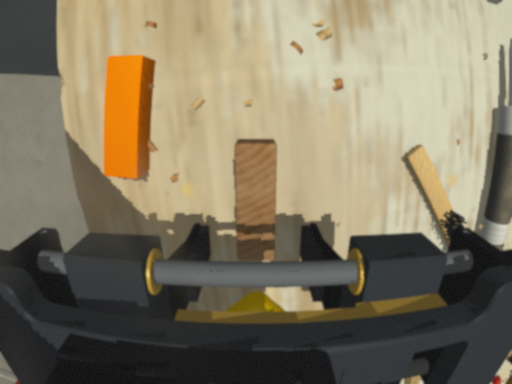

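C is centred (columns 235–276). The orange one stays off to the left at (130,117).

Call:
{"api": "jog_arm", "payload": {"squeeze": 25, "targets": [[0, -0.1, 0, 3.8, 0, 0, 5.5], [0, -0.1, 0, 3.8, 0, 0, 5.5], [0, 0, 0, 0, 0, 0, 2.5], [0, 0, 0, 0, 0, 0, 2.5], [0, 0, 0, 0, 0, 0, 2.5], [0, 0, 0, 0, 0, 0, 2.5], [0, 0, 0, 0, 0, 0, 2.5], [0, 0, 0, -2, 0, 0, 2.5], [0, 0, 0, -6, 0, 0, 2.5], [0, 0, 0, -6, 0, 0, 2.5]]}}

```text
time: 21.52
position: [0.467, -0.3734, 0.1793]
tool_rot: [0.065, 1.567, -0.066]
ft_force: [1.1, -0.2, -0.3]
grip_width: 0.363
```

```bash
python3 - <<'E'
from h import *
p,Rm,s=pose();print(p,s["joint_positions"],s["grip_width"]*87)
im,d=get_image("wrist");cv2.imwrite("pics/w17.png",im[:,:,::-1])
p,Rm=rows(p,Rm,[.55,.05,.27],down(92),2.5,n=10)
p,Rm=rows(p,Rm,tray(58,76,75),RT,2.5,n=5)
E
```

```text
[ 0.467  -0.3734  0.1793] [-0.2859  0.4517  1.176   1.7016 -0.4357  1.2807  0.8986] 31.584011126713765
10 rows
[[-9.7, 0.0, 0.0, -0.91, 4.29, 0.48, 2.5], [-9.7, 0.0, 0.0, -0.91, 4.14, 1.19, 2.5], [-9.6, 0.0, 0.1, -0.9, 3.89, 1.87, 2.5], [-9.7, 0.0, -0.0, -0.91, 3.52, 2.49, 2.5], [-9.7, 0.1, -0.0, -0.9, 3.05, 3.06, 2.5], [-9.7, -0.0, 0.0, -0.9, 2.5, 3.52, 2.5], [-9.7, -0.0, 0.0, -0.91, 1.86, 3.89, 2.5], [-9.6, -0.0, 0.0, -0.91, 1.18, 4.15, 2.5], [-9.7, -0.0, 0.0, -0.91, 0.48, 4.29, 2.5], [-9.7, -0.0, 0.1, -0.9, -0.26, 4.3, 2.5]]
end [0.55 0.05 0.27]
5 rows
[[-1.2, -0.3, -6.4, 2.72, 0.39, 2.4, 2.5], [-1.2, -0.4, -6.4, 2.68, 0.65, 2.39, 2.5], [-1.2, -0.3, -6.5, 2.61, 0.89, 2.4, 2.5], [-1.1, -0.4, -6.4, 2.51, 1.13, 2.4, 2.5], [-1.2, -0.3, -6.4, 2.38, 1.36, 2.4, 2.5]]
end [0.526  0.1691 0.1338]
```

View pics/w17.png

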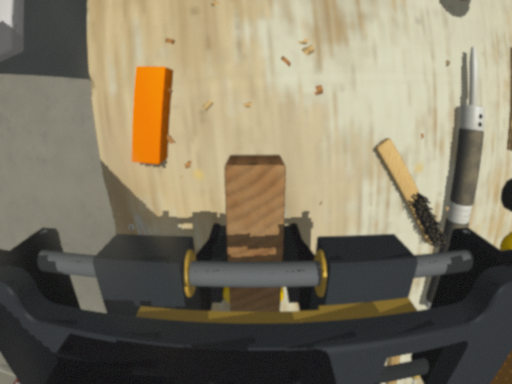

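C is held.

Call:
{"api": "jog_arm", "payload": {"targets": [[-9.7, 0, 0, -0.9, 4.3, 0.5, 2.5], [-9.7, 0, 0, -0.9, 4.1, 1.2, 2.5], [-9.6, 0, 0, -0.9, 3.9, 1.9, 2.5], [-9.7, 0, 0, -0.9, 3.5, 2.5, 2.5], [-9.7, 0, 0, -0.9, 3, 3.1, 2.5], [-9.7, 0, 0, -0.9, 2.5, 3.5, 2.5], [-9.7, 0, 0, -0.9, 1.9, 3.9, 2.5], [-9.6, 0, 0, -0.9, 1.2, 4.2, 2.5], [-9.7, 0, 0, -0.9, 0.5, 4.3, 2.5], [-9.7, 0, 0, -0.9, -0.3, 4.3, 2.5]]}}

```text
time: 22.82
position: [0.5514, 0.0512, 0.2682]
tool_rot: [-1.24, 1.186, 1.236]
ft_force: [0.6, 0.4, -1.0]
grip_width: 0.367
```

```bash
python3 - <<'E'
from h import *
p,Rm,s=pose();print(p,s["joint_positions"],s["grip_width"]*87)
p,Rm=rows(p,Rm,tray(62,75.5,72),RT,2.5,n=5)
E
```

```text
[0.5514 0.0512 0.2682] [-0.9474  0.1219  0.8837  1.6841 -0.0963  1.3764  1.5618] 31.945757114689727
5 rows
[[-1.1, -0.3, -6.4, 2.7, 0.32, 2.38, 2.5], [-1.2, -0.3, -6.3, 2.66, 0.58, 2.37, 2.5], [-1.1, -0.4, -6.4, 2.59, 0.82, 2.37, 2.5], [-1.1, -0.3, -6.3, 2.51, 1.05, 2.37, 2.5], [-1.1, -0.3, -6.4, 2.39, 1.28, 2.38, 2.5]]
end [0.5311 0.1693 0.1333]
```

Call:
{"api": "jog_arm", "payload": {"targets": [[-1.1, -0.3, -6.4, 2.7, 0.3, 2.4, 2.5], [-1.2, -0.3, -6.3, 2.7, 0.6, 2.4, 2.5], [-1.1, -0.4, -6.4, 2.6, 0.8, 2.4, 2.5], [-1.1, -0.3, -6.3, 2.5, 1, 2.4, 2.5], [-1.1, -0.3, -6.4, 2.4, 1.2, 2.4, 2.5], [0, 0, 0, 0, 0, 0, 2.5], [0, 0, 0, 0, 0, 0, 2.5]]}}

```text
time: 23.7
position: [0.5336, 0.1693, 0.1333]
tool_rot: [-1.488, 0.698, 0.891]
ft_force: [-0.7, -0.4, -0.5]
grip_width: 0.365
```

```bash
python3 - <<'E'
from h import *
im,d=get_image("wrist");cv2.imwrite("pics/w18.png",im[:,:,::-1])
p,Rm,s=pose()
p,Rm=rows(p,Rm,tray(61,76,44),RT,2.5,n=2)
E
python3 st.py
```

```text
2 rows
[[-0.2, -0.1, 0.0, 1.34, 0.21, 0.04, 2.5], [-0.2, -0.1, 0.0, 1.34, 0.21, 0.05, 2.5]]
end [0.5449 0.1718 0.1091]
23.75 [65.2034 75.1789 70.779 ] [-0.3913 -0.1925  0.0408] [-1.0527 -0.1527  0.5639  2.2818  0.5468  0.5127  0.8165] f tray [ 0.4948 -0.3597 -0.8805] 31.549945488319892
```

View pics/w18.png

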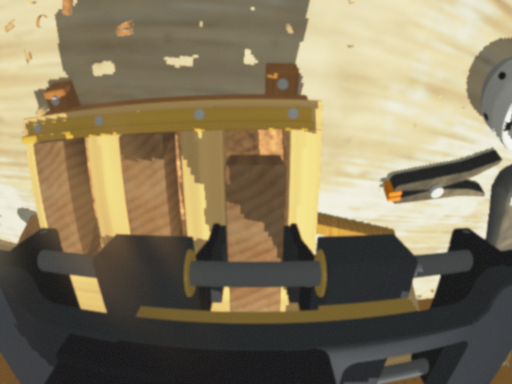

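Call:
{"api": "jog_arm", "payload": {"targets": [[-0.2, -0.1, 0, 1.3, 0.1, 0.1, 2.5], [-0.2, -0.1, 0, 1.3, 0, 0, 2.5], [0, 0, 0, 0, 0, 0, 2.5]]}}

```text
time: 24.12
position: [0.5472, 0.1722, 0.1109]
tool_rot: [-1.492, 0.693, 0.895]
ft_force: [0.2, 0.7, -0.1]
grip_width: 0.365
```

```bash
python3 - <<'E'
from h import *
im,d=get_image("wrist");cv2.imwrite("pics/w19.png",cv2.resize(im[80:260,140:370,::-1],None,fx=3,fy=3))
E
python3 st.py
```

```text
24.175 [64.141  76.1599 44.4272] [ 0.0355 -0.0316  0.0333] [-1.0588 -0.0736  0.5996  2.2771  0.5041  0.4322  0.8558] f tray [-0.234  -0.9256  0.0066] 31.72411102094736
```

View pics/w19.png

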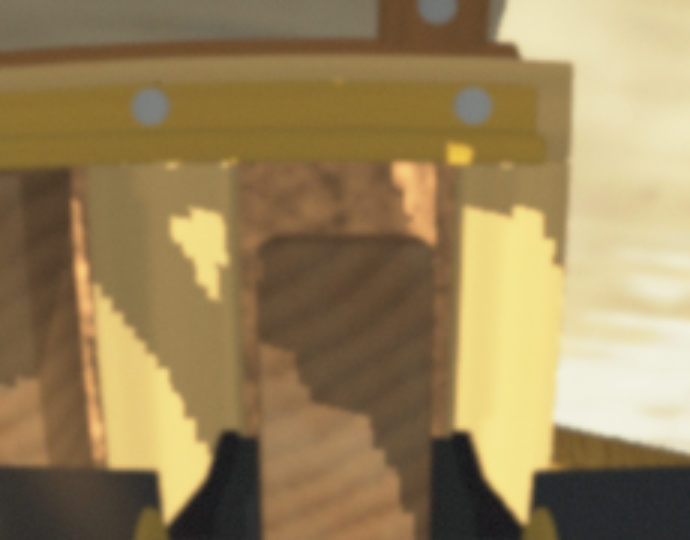

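Call:
{"api": "jog_arm", "payload": {"targets": [[0, 0, 0, 0, 0.4, 0.08, 2.5], [0, 0, 0, 0.55, 0, 0, 2.5], [0, 0, 0, 0, 0, 0, 2.5]]}}

```text
time: 24.55
position: [0.5469, 0.174, 0.1048]
tool_rot: [-1.493, 0.688, 0.895]
ft_force: [0.3, -0.8, 5.4]
grip_width: 0.36
```

```bash
python3 st.py
```

```text
24.55 [60.6985 77.8961 39.1628] [0.1117 0.0803 0.1535] [-1.0579 -0.0604  0.5987  2.2837  0.5075  0.4117  0.8472] f tray [ 3.0144 -0.7976  4.4291] 31.289358245096178
```

Call:
{"api": "jog_arm", "payload": {"targets": [[0, 0, 0, 0, 0.3, 0, 2.5], [0, 0, 0, 0, 0.3, 0, 2.5], [0, 0, 0, 0, 0.3, 0, 2.5], [0, 0, 0, 0, 0, 0, 2.5]]}}

```text
time: 25.05
position: [0.5378, 0.173, 0.0989]
tool_rot: [-1.493, 0.69, 0.897]
ft_force: [1.3, 1.5, 4.6]
grip_width: 0.364
```

```bash
python3 st.py
```

```text
25.05 [49.8954 78.2424 38.9782] [0.1447 0.0966 0.0405] [-1.0557 -0.07    0.5877  2.3051  0.5373  0.4064  0.8125] f tray [3.6791 1.2735 3.1368] 31.688455187257514
```

Call:
{"api": "jog_arm", "payload": {"targets": [[0, 0, 0, 0, 0.15, 0, 2.5], [0, 0, 0, 0, 0, 0, 2.5]]}}

```text
time: 25.3
position: [0.5376, 0.173, 0.099]
tool_rot: [-1.493, 0.688, 0.896]
ft_force: [3.2, 0.6, 5.5]
grip_width: 0.37
```

```bash
python3 st.py
```

```text
25.3 [49.7676 78.2583 39.1427] [0.1281 0.1185 0.1511] [-1.0551 -0.0714  0.5864  2.307   0.5428  0.4047  0.8069] f tray [5.6507 0.1043 2.9141] 32.18623055051266
```

C is home too (5.7 N, no movement). Release and back off, then look at the result before the keeper.

Call:
{"api": "jog_arm", "payload": {"targets": [[0, 0, 0, 0, -0.1, 0, 4.6], [0, 0, 0, 0, 0, 0, 4.6], [0, 0, 0, -1.5, 0, 0, 5], [0, 0, 0, -3, 0, 0, 5], [0, 0, 0, -1.5, -3.5, -3, 2], [0, 0, 0, -1.5, -3, -3, 1], [0, 0, 0, 0, 0, 0, 0]]}}

```text
time: 26.18
position: [0.5626, 0.1132, 0.1981]
tool_rot: [-1.49, 0.692, 0.893]
ft_force: [0.4, -0.1, -1.3]
grip_width: 0.314
```

```bash
python3 st.py; python3 - <<'E'
from h import *
p,Rm,s=pose()
im,d=get_image("wrist");np.savez("pics/w20.npz",im=im,d=d,p=p,R=Rm);cv2.imwrite("pics/w20.png",im[:,:,::-1])
im,d=get_image("top");cv2.imwrite("pics/top20.png",cv2.resize(im[110:225,155:275,::-1],None,fx=5,fy=5,interpolation=cv2.INTER_CUBIC))
rows(p,Rm,tray(183,0,140),RT,0)
E
```

```text
26.175 [116.1722  15.5438 114.4626] [-0.1282 -0.0202  0.0943] [-1.0494 -0.2613  0.6756  2.195   0.4632  0.6397  1.0627] f tray [-0.3422 -0.1499 -1.2907] 27.318937257211285
2 rows
[[-0.1, -0.0, 0.0, -1.27, -3.35, -0.77, 0], [-0.0, -0.0, 0.1, -1.27, -3.34, -0.78, 0]]
end [0.6074 0.1039 0.2552]
```

View pics/w20.png

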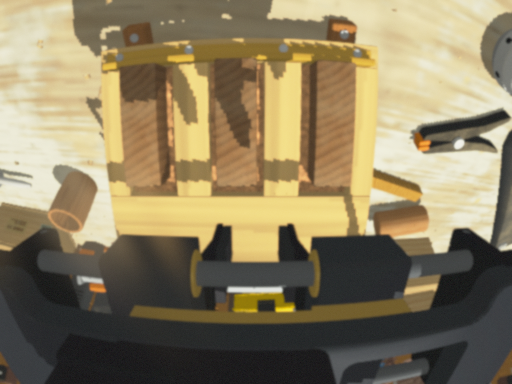

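View pics/top20.png

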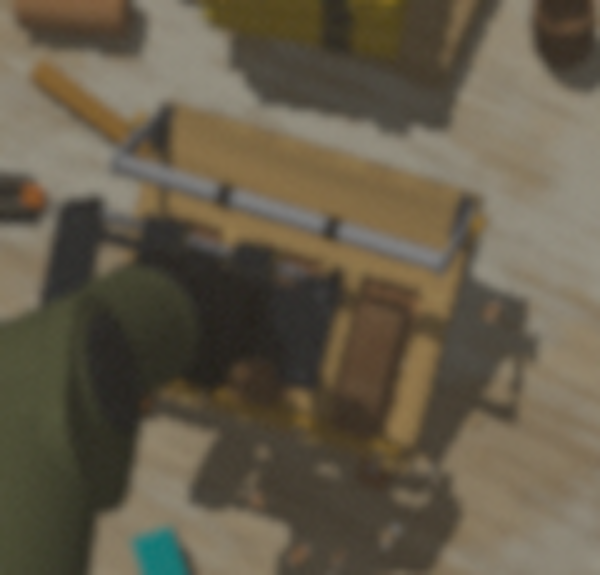

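All three blanks lie in their pockets with low ends on the brass, and their upper ends line up at row 187. The keeper is still up. Next I'll go behind the bar with closed fingers.

Call:
{"api": "jog_arm", "payload": {"targets": [[0, 0, 0, -2, 0, -0.8, 0], [0, 0, 0, -0.5, -3.4, -0.8, 0], [0, 0, 0, 0, -3.4, 0, 0], [0, 0, 0, 0, 0, 0, 0]]}}

```text
time: 26.78
position: [0.6073, 0.1073, 0.2529]
tool_rot: [-1.495, 0.692, 0.898]
ft_force: [-0.4, -0.1, -0.9]
grip_width: 0.003
```

```bash
python3 st.py; python3 - <<'E'
from h import *
p,Rm,s=pose()
im,d=get_image("wrist");cv2.imwrite("pics/w21.png",im[:,:,::-1])
im,d=get_image("scene");cv2.imwrite("pics/s21.png",cv2.resize(im[150:300,60:300,::-1],None,fx=3,fy=3,interpolation=cv2.INTER_CUBIC))
rows(p,Rm,tray(184,0,80),RT,0,n=2)
E
```

```text
26.775 [182.1593   3.3195 137.8615] [ 0.2621 -0.0245 -0.0789] [-1.0377 -0.2006  0.7132  2.0374  0.3261  0.7224  1.2323] f tray [-0.7811 -0.0173 -0.5235] 0.27350837156361435
2 rows
[[0.1, -0.0, -0.0, 2.89, -0.1, -0.17, 0], [0.2, -0.0, -0.1, 2.9, -0.09, -0.16, 0]]
end [0.6398 0.1085 0.2049]
```

View pics/w21.png

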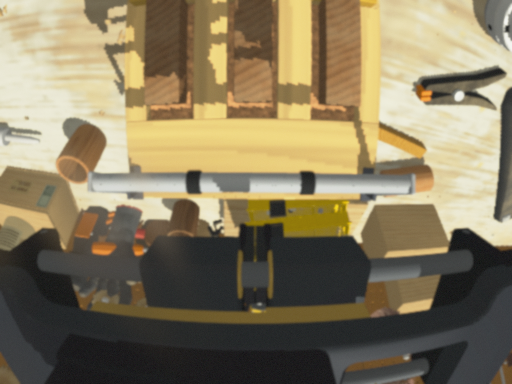

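View pics/s21.png

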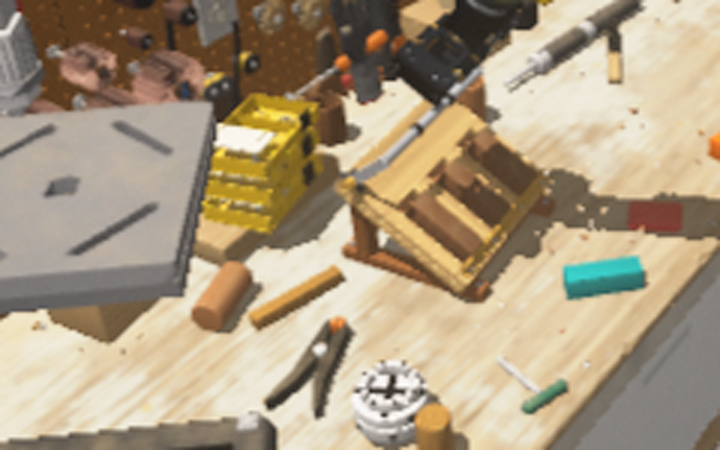

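The bar is at row 183, with the rings at columns 194 and 307. The fingertips are behind it, so I'll descend and push it forward.

Call:
{"api": "jog_arm", "payload": {"targets": [[0.1, 0, 0, 2.9, -0.1, -0.2, 0], [0.1, 0, 0, 2.9, -0.1, -0.2, 0], [0, 0, 0, 0, 0, 0, 0]]}}

```text
time: 27.25
position: [0.6368, 0.1061, 0.2007]
tool_rot: [-1.491, 0.701, 0.901]
ft_force: [-0.1, -0.3, -0.3]
grip_width: 0.001
```

```bash
python3 st.py
```

```text
27.25 [178.9462  -1.9924  78.2189] [ 0.0331 -0.1263 -0.4942] [-1.077  -0.0465  0.8365  2.0408  0.1517  0.5871  1.3778] f tray [-0.2653 -0.2995 -0.1545] 0.11110171308015432
```

Call:
{"api": "jog_arm", "payload": {"targets": [[0, 0, 0, 0, 0.9, 0, 0], [0, 0, 0, 0, 0.9, 0, 0], [0, 0, 0, 0, 0.9, 0, 0], [0, 0, 0, 0, 0.9, 0, 0], [0, 0, 0, 0, 0, 0, 0]]}}

```text
time: 27.88
position: [0.6083, 0.1021, 0.1854]
tool_rot: [-1.489, 0.694, 0.898]
ft_force: [-0.3, -0.3, 0.1]
grip_width: 0.004
```

```bash
python3 st.py; python3 - <<'E'
from h import *
im,d=get_image("wrist");cv2.imwrite("pics/w22.png",im[:,:,::-1])
E
```

```text
27.875 [146.403   -1.9212  80.4973] [-0.0501  0.0456 -0.1494] [-1.0611 -0.1184  0.7919  2.1231  0.2661  0.5596  1.2759] f tray [-0.207  -0.2216  0.2867] 0.33190980677782383
```

View pics/w22.png

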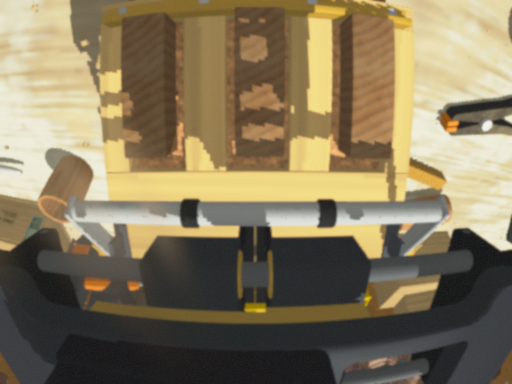

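```bash
cat > bar.py <<'E'
from h import *
import sys
from scipy.optimize import brentq
def theta(u,v,p,Rm):
    o,d=wray(np.array(u),np.array(v),p,Rm); n=np.cross(d,TY)  # plane through camera, pixel row, parallel bar
    f=lambda t: (tray(174-62*np.cos(t),0,24+62*np.sin(t))-o)@n
    ts=np.linspace(-.1,2.1,200);fs=[f(t) for t in ts]
    return [brentq(f,ts[i],ts[i+1]) for i in range(199) if fs[i]*fs[i+1]<0]
if __name__=="__main__":
    p,Rm,s=pose(); print(theta(float(sys.argv[1]),float(sys.argv[2]),p,Rm))
E
python3 bar.py 255 213
```

```text
[0.7251842169228742]
```

The keeper is at about 0.73 rad. I'll lift over it and press down from above.

Call:
{"api": "jog_arm", "payload": {"targets": [[0, 0, 0, -1, -0.2, 0, 0], [0, 0, 0, -1.2, 0, 0, 0], [0, 0, 0, 0, 1.3, 0.1, 0], [0, 0, 0, 0, 1.3, 0.1, 0], [0, 0, 0, 0, 0, 0, 0]]}}

```text
time: 28.55
position: [0.5754, 0.0995, 0.19]
tool_rot: [-1.49, 0.696, 0.899]
ft_force: [0.8, -0.2, -0.1]
grip_width: 0.007
```

```bash
python3 st.py; python3 - <<'E'
from h import *
im,d=get_image("wrist");cv2.imwrite("pics/w23.png",im[:,:,::-1])
E
```

```text
28.55 [121.0483   0.1111 101.9213] [-0.0057  0.0152 -0.2405] [-1.0178 -0.2182  0.7028  2.1812  0.3883  0.6038  1.1625] f tray [ 0.6096 -0.3469 -0.464 ] 0.5744725969323753
```

View pics/w23.png

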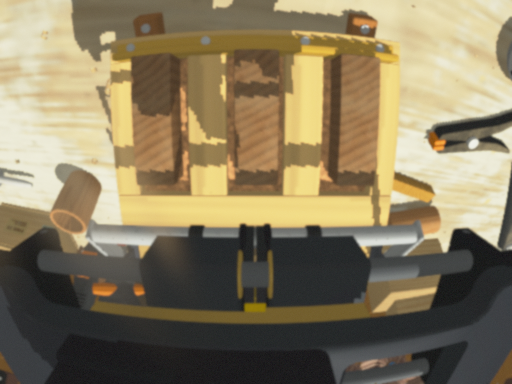

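Call:
{"api": "jog_arm", "payload": {"targets": [[0, 0, 0, 1, 0, 0, 0], [0, 0, 0, 0.8, 0.1, 0, 0], [0, 0, 0, 0.8, 0.1, 0, 0], [0, 0, 0, 0.8, 0.1, 0, 0], [0, 0, 0, 0.8, 0.1, 0, 0], [0, 0, 0, 0, 0, 0, 0]]}}

```text
time: 29.35
position: [0.5959, 0.1022, 0.1533]
tool_rot: [-1.491, 0.695, 0.897]
ft_force: [0.3, 0.3, 0.2]
grip_width: 0.002
```

```bash
python3 st.py; python3 - <<'E'
from h import *
im,d=get_image("wrist");cv2.imwrite("pics/w24.png",im[:,:,::-1])
E
```

```text
29.35 [119.0711  -0.0814  59.8163] [-0.0165 -0.0448 -0.1314] [-1.0592 -0.0984  0.7927  2.1827  0.2759  0.4863  1.2539] f tray [0.4014 0.2269 0.0068] 0.1604190927944425
```

View pics/w24.png

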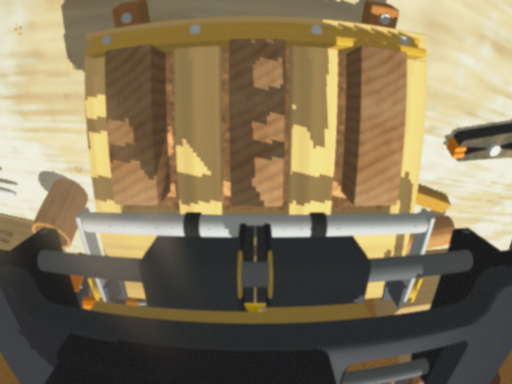

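The bar is nearly down. I'll press on in small steps.

Call:
{"api": "jog_arm", "payload": {"targets": [[0, 0, 0, 0.4, 0.1, 0, 0], [0, 0, 0, 0.3, 0, 0, 0], [0, 0, 0, 0, 0, 0, 0]]}}

```text
time: 29.78
position: [0.5988, 0.1027, 0.1474]
tool_rot: [-1.49, 0.694, 0.897]
ft_force: [-0.3, 0.1, -0.0]
grip_width: 0.005
```

```bash
python3 st.py
```

```text
29.775 [118.3832   0.0429  53.3082] [-0.0355 -0.0011 -0.0971] [-1.0648 -0.0784  0.8062  2.1832  0.2481  0.4674  1.2769] f tray [-0.2779  0.1774  0.1241] 0.4560726181024577
```

Call:
{"api": "jog_arm", "payload": {"targets": [[0, 0, 0, 0.15, 0, 0, 0], [0, 0, 0, 0, 0, 0, 0]]}}

```text
time: 30.02
position: [0.5996, 0.1029, 0.1463]
tool_rot: [-1.49, 0.694, 0.896]
ft_force: [-0.6, -0.2, 0.0]
grip_width: 0.006
```

```bash
python3 st.py
```

```text
30.025 [118.4972   0.0597  51.9097] [-0.0401  0.0074 -0.084 ] [-1.066  -0.0736  0.8093  2.1828  0.2409  0.4634  1.2829] f tray [-0.5279 -0.0911  0.3333] 0.506291656767182
```

Call:
{"api": "jog_arm", "payload": {"targets": [[0, 0, 0, 0.15, 0, 0, 0], [0, 0, 0, 0, 0, 0, 0]]}}

```text
time: 30.28
position: [0.6003, 0.103, 0.1452]
tool_rot: [-1.49, 0.694, 0.897]
ft_force: [-3.4, -1.0, 4.9]
grip_width: 0.01
```

```bash
python3 st.py
```

```text
30.275 [118.5325   0.0512  50.5854] [-0.0521  0.0134 -0.1064] [-1.0673 -0.0689  0.8124  2.1821  0.2331  0.4604  1.2894] f tray [-0.3577 -0.5392  6.022 ] 0.8462983364282209
```

Call:
{"api": "jog_arm", "payload": {"targets": [[0, 0, 0, 0.1, 0, 0, 0], [0, 0, 0, 0.1, 0, 0, 0], [0, 0, 0, 0, 0, 0, 0]]}}

```text
time: 30.65
position: [0.6009, 0.103, 0.1446]
tool_rot: [-1.488, 0.695, 0.898]
ft_force: [-25.4, -5.4, 26.8]
grip_width: 0.005
```

```bash
python3 st.py;python3 - <<'E'
from h import *
im,d=get_image("wrist");cv2.imwrite("pics/w25.png",im[:,:,::-1])
E
```

```text
30.65 [118.6979   0.0537  49.7388] [-0.1256  0.0628 -0.2099] [-1.0686 -0.0648  0.8161  2.1801  0.2226  0.4603  1.298 ] f tray [-7.7517 -1.7862 36.4388] 0.44588628644169204
```

View pics/w25.png

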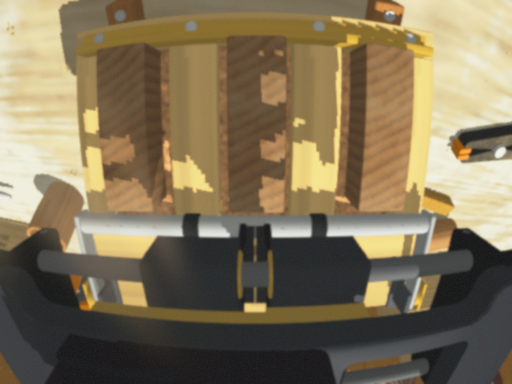

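The bar is on its end stop: TCP z is 49.7 against the 50 expected, and the reaction is firm. Retreating and checking.

Call:
{"api": "jog_arm", "payload": {"targets": [[0, 0, 0, -1, 0, 0, 0], [0, 0, 0, -3, 0, 0, 0], [0, 0, 3, -4, -2, 0, 0], [0, 0, 6, -4, -3, 0, 0], [0, 0, 6, -4, -3, 0, 0], [0, 0, 0, 0, 0, 0, 0]]}}

```text
time: 31.45
position: [0.5993, 0.1035, 0.3255]
tool_rot: [-1.422, 0.896, 1.087]
ft_force: [0.1, -1.6, -1.3]
grip_width: 0.006
```

```bash
python3 st.py; python3 - <<'E'
from h import *
p,Rm,s=pose()
im,d=get_image("wrist");np.savez("pics/w26.npz",im=im,d=d,p=p,R=Rm);cv2.imwrite("pics/w26.png",im[:,:,::-1])
im,d=get_image("scene");cv2.imwrite("pics/s26.png",cv2.resize(im[150:300,100:300,::-1],None,fx=3.5,fy=3.5,interpolation=cv2.INTER_CUBIC))
E
```

```text
31.45 [213.5153   0.7645 203.8077] [ -0.0394  -0.0151 -14.564 ] [-1.1316 -0.0686  0.8707  1.7259  0.0944  1.1569  1.4326] f tray [-0.8187 -1.6336 -1.0725] 0.5167527028671167
```

View pics/w26.png

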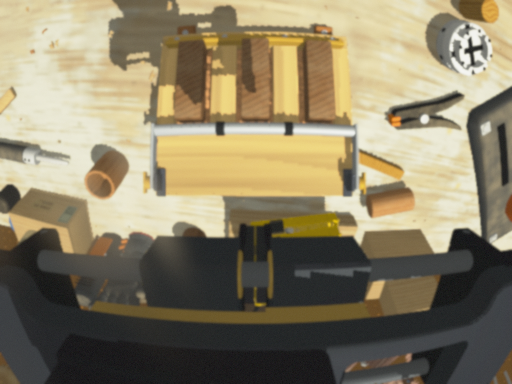

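View pics/s26.png

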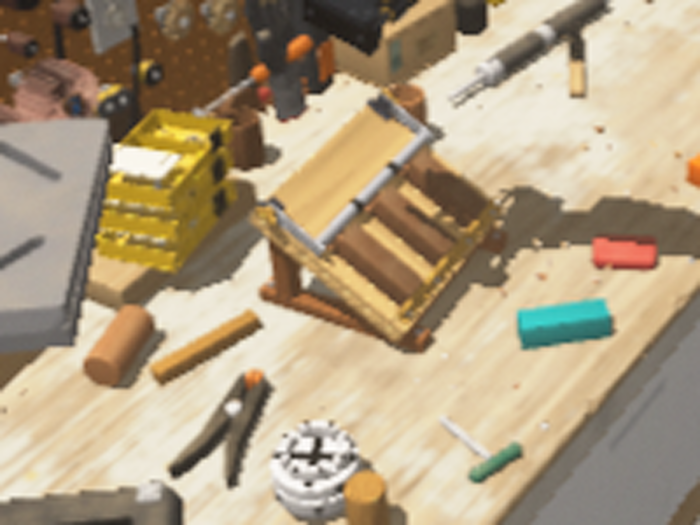

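The bar is down behind all three blanks (row 129), with the blanks at columns 192, 256 and 319. A quick numeric check of θ and the blank positions comes next.

```bash
python3 - <<'E'
from h import *
from bar import theta
z=np.load("pics/w26.npz");im,d,p,Rm=z["im"],z["d"],z["p"],z["R"]
P=wcloud(d,p,Rm);L=intray(P)
b=(L[...,0]>98)&(L[...,0]<128)&(abs(L[...,1])<30)&(L[...,2]>20)&(d>0);b[:115]=0;b[140:]=0
print("bar",L[b].mean(0),b.sum(),"rows",np.where(b)[0].mean(),theta(255.,np.where(b)[0].mean(),p,Rm))
for y in(76,0,-76):
    m=(abs(L[...,1]-y)<24)&(abs(L[...,2]-32)<6)&(L[...,0]>-10)&(L[...,0]<102)&(d>0)
    m&=cv2.cvtColor(im,cv2.COLOR_RGB2GRAY)<150
    q=L[m]; print(y,"z",np.median(q[:,2]),"x",np.percentile(q[:,0],[1,99]),cv2.minAreaRect(q[:,:2].astype(np.float32)))
    s=np.polyfit(q[:,0],q[:,2],1);print("pitch",s[0])
E
```

```text
bar [111.3078  -0.1042  29.3689] 691 rows 126.16208393632417 []
76 z 31.731142431918354 x [  2.343  100.5044] ((49.79318618774414, 77.18649291992188), (103.66325378417969, 33.343605041503906), 0.6923351287841797)
pitch 0.0011235400579382518
0 z 31.83996264486288 x [  2.7901 100.4351] ((48.72896957397461, -1.712320327758789), (104.22785186767578, 37.31592559814453), 0.5580416917800903)
pitch -0.0016981981201529524
-76 z 31.925081425695353 x [ 1.2607 99.9399] ((48.3419303894043, -76.93333435058594), (104.68279266357422, 33.82777404785156), 0.752709150314331)
pitch -0.00247364774659691
```

Every figure fits: the bar is at x = 111 with its top at about 30 mm. The blank tops are at 31.7–31.9 mm with pitch below 0.003, centred at x ≈ 48–50. Handing in.

```bash
python3 -c "
from bench import *
print(close_job())"
```

```text
the job is handed in; nothing more can be done
None
```

The three walnut blanks are in the carrier's three pockets, pushed down against the brass stop. The keeper bar is fully down behind them and released. I handed in at about 31.5 s of the 72 s allowed, with the arm clear of everything.

**Last checks:**
- **Blanks:** their tops measure 31.7–31.9 mm above the pocket floors (32 expected if flat). They show no tilt, and their centres are 48–50 mm up the slope (50 nominal). Each one stopped moving under a further push before I let go.
- **Keeper:** the bar measured x ≈ 111 mm (112 when fully down). The fingertips met a firm end stop at the expected height. My separate calculation of the keeper angle from the picture gave no answer, so "fully down" rests on the bar position and the press.

**What went wrong or came close to a limit:**
- **First grasp:** it closed on nothing because the fingers had not shut before I lifted. Blank A shifted about 4 mm on the bench and was picked up on the second try.
- **Joint 2:** it read -0.302 for a moment on the first carry, against a limit of -0.30.
- **Forces:** the highest were about 34 N setting blank A down and 37 N in the final press on the bar, both through the blank or the fingertips.

I did not touch the look-alikes or the other things on the bench.

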